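Load the tube carousel, click by click, then lock the reader

TASK

Load every orange-capped tube upright into the sample changer: set one tube fully down in the empty cup at the yellow loading mark, turn the carousel by its black knob one click anticlockwise (seen from above) so that tube goes to the reader, then load the next, ending with a click after the last tube. Then push the white reader head home towards the carousel by its blue grip bar as far as it goes, and only then swing its red lever round to its stop to lock it. Leave the timer, the blue-capped bottle and the petri dish where they are.

Things in the scene. Friction and masses are not known exactly. Their poses are not given: they have to be found in the camera images.
- tube_a: Self-standing 50 ml tube, orange screw cap, a plain cylinder 34 mm in diameter over its whole height of 114 mm, 25 to 55 g, standing at the start in one of the four sockets of the tube stand, which hold only its lowest 36 mm. Origin: centre of its underside; z up along the tube. Three or four of the tubes a to d are there at the start; the absent one reads None all the time.
- tube_b: Another such tube, same size.
- tube_c: Another such tube, same size.
- tube_d: Another such tube, same size.
- tube_stand: Loose tube stand: grey square plate 156 x 156 mm, 8 mm thick, about 0.7 kg, with four green round sockets centred 40 mm either side of its middle in x and y (80 mm apart), inside diameter 37 mm, socket floor 10 mm and rim 46 mm above the bench. Origin: centre of its underside; axes along its sides. Slides on the bench when knocked.
- changer: The fixed sample changer: round grey plinth 230 mm across with a bed for the reader that runs along its own -y to 370 mm from the centre. Origin: on the bench on the carousel's axis; z up; its y axis points from the reader to the carousel; turned by up to 0.2 rad. The yellow loading mark is a 46 mm high tab, 121 mm from the axis, 210 degrees anticlockwise from its x axis.
- carousel_wheel (a joint): Carousel angle in rad, growing anticlockwise seen from above. About 0 at the start. A detent holds it at 0, 1.047, 2.094, 3.142 and 4.189 (one click = 1.047 rad); it snaps into the nearest of these when let go; stops at -0.12 and 4.31. Turning past a detent takes up to about 0.2 N m.
- knob_grip (a point): Black bar knob on the carousel's axis, 132 mm above the bench here (the point to hold, on the axis); the bar is 44 mm long, 14 mm thick and reaches from 111 to 151 mm above the bench. The point turns with the wheel: its x axis runs along the bar's length, its y axis across its thickness.
- pocket_0 (a point): Centre of the inner floor of cup 0, 31 mm above the bench, 80 mm from the axis; at the loading mark when the carousel joint reads 0. One of six round blue cups 60 degrees apart: inside diameter 37 mm, widening to about 46 mm at the mouth, rim 45 mm above the inner floor (a seated tube stands out 69 mm).
- pocket_1 (a point): The same for cup 1: at the loading mark when the joint reads 1.047.
- pocket_2 (a point): The same for cup 2: at the loading mark when the joint reads 2.094.
- pocket_3 (a point): The same for cup 3: at the loading mark when the joint reads 3.142.
- pocket_4 (a point): The same for cup 4: at the loading mark when the joint reads 4.189 (stays empty).
- load_mark (a point): Fixed point: where the floor centre of the cup at the yellow loading mark lies, 31 mm above the bench.
- read_point (a point): Fixed point: where the floor centre of the cup facing the reader lies, one click on from the loading mark.
- reader_slide (a joint): Travel of the reader head along the changer's +y axis in m: 0 to 0.02 (drawn back) at the start, 0.070 fully home at its stop by the carousel. Slides with about 4 N of friction and stays where left.
- reader_grip (a point): Point to hold on the reader head's blue upright grip bar, 102 mm above the bench; the bar is 16 mm thick along the changer's y, 56 mm long along its x and reaches from the head's top (72 mm above the bench) to 121 mm. The head is a white box 92 x 100 mm.
- lock_lever (a joint): Angle of the red lock lever on the reader head: 0 to 0.15 unlocked at the start (lever points along the changer's -y, away from the carousel), growing clockwise seen from above to 1.571 at its stop = locked (points along the changer's -x). Friction 0.05 N m; stays where left.
- lever_post (a point): Point to hold on the lever's upright round post, 16 mm in diameter, 55 mm from the pivot; the post reaches from 77 to 122 mm above the bench, this point is at 108 mm.
- lever_pivot (a point): Point on the lever's vertical pivot axis, at the same height as lever_post; it rides on the head.
- lab_timer: White lab timer, 41 x 70 x 56 mm, bystander; origin under its centre.
- blue_cap_bottle: Reagent bottle with blue cap, 56 mm in diameter, 106 mm high, bystander; origin under its centre.
- petri_dish: Petri dish, 66 mm in diameter, 16 mm high, bystander; origin under its centre.
Not all that is in view belongs to the job. What is shaped like the tube_b but green is not meant.

How it is judged:
By the outcome, as a careful person would: the job done as asked, in the order asked, and still so for the second after the job is handed in, with the robot touching nothing.
Of tube_a, tube_b, tube_c, tube_d only 3 to 4 are there at a start; the rules pass over those that are not, and their reading is None.
At some moment in a run one of tube_stand may be knocked a few centimetres aside while the robot is not near it.
It also fails if it takes over 210 s, if anything falls off the work surface, if the arm or the gripper's body presses on something with over 40 N, if the wrist force passes 120 N, or if a joint passes its speed limit or range.

ROBOT

A 6-joint arm with a two-finger parallel gripper is mounted at the origin on a cart in front of the work surface, level with it; the furniture and walls round the work are solid. World frame = base frame: x ahead of the robot, y to its left, z up, the work surface at z = 0. Lengths are in m, angles in degrees, forces in N, time in s.
With the tool pointing down it reaches from about 0.4 to 0.825 m from the base axis. Payload 7 kg.
Tool frame: the origin (TCP) lies midway between the tips of the shut fingers; the grasp point (between the pads) lies 19 mm behind it; z points along the fingers, y is the line along which they close (so a half turn about z gives the same grasp; the last joint's range is limited). The gripper opens to 88 mm and grips with 3 to 60 N. Pads are 19 mm wide; open, the fingers measure 130 mm over their backs; the gripper's body (78 mm by 193 mm) begins 47 mm behind the grasp point.
Start: joints at [-58.493, 20.546, 0.682, 0, -70.136, -16.507], TCP at [0.175, -0.652, 0.227] pointing down, gripper open.
Joint ranges: [-176.03, 176.03], [-82.01, 121.73], [-58.28, 71.71], [-173.87, 95.51], [-174.79, -0.11], [-173.66, 173.66]. Speed limits (degrees/s): [136.94, 136.94, 172.46, 180, 180, 180].

INTERFACE

Orientations are given as [roll, pitch, yaw] about the fixed x, y, z axes, in that order (R = Rz(yaw) Ry(pitch) Rx(roll)).
In Python, from plant import ctrl gives the robot as it stands. The module is installed in compiled form; this text tells all that it offers.
- The arm moves only by the tool play_rows, never from a script. Its argument "commands" is a list that holds one entry, the list of rows, each a list of 7 numbers: the turn, a rotation vector about the tool's x, y, z in rad, then the shift along the tool's x, y, z in cm, then the finger opening in cm, from 0 to 8.76. In form: [[[ax, ay, az, x, y, z, grip], ...]]. A call has 1 to 8 rows; each row is the pose to reach, as a shift and turn from the pose commanded when the call began, along the tool's axes at that moment; what a row does not reach only later rows make up. A row lasts 1/12 s, in which the tool goes at most 41.7 mm and 7.16 degrees, less where a joint would pass 70% of its speed; a pose out of reach is approached as far as the arm can. A call with a gripper value outside its range is refused whole. The fingers move at their own pace and stop on an object; the grip force is fixed at half the most. Time passes only in rows, so rows that repeat a pose let the fingers close. It gives the time, the measured TCP pose, the force, the opening and the grip force at its end, in the units of the state.
- ctrl.get_obs(): the state, without advancing time (a new reading comes with each control period).
- ctrl.snapshot(name): name is "scene" or "top"; returns a dict with "color" (400x640x3 uint8, red, green, blue), "camera_matrix" (3x3 intrinsics, pixels), "k1" (the pictures are not rectified: a ray, as slopes to the right and down, at radius r is drawn at 1 + k1 r^2 times it, then the intrinsics apply), "origin" and "rotation" of the camera in the world. Camera axes: x right, y down, z forward; pixel columns grow to the right and rows downward; lengths in m; the calibration is good to about 2 mm. A picture is of the moment at which its call begins. There is no depth.
- ctrl.close_job(): hands the job in; it is judged then, once.
Trained networks look in a picture, given as the dict that the camera call returned (one of the last four; its "shot" number tells which), for a name from the list of things; names that differ only in an ending like _2 or _b are one class to them, and where a whole thing is asked for, a point or a joint stands for the part that bears it (a point fixed in the world has none). Each returns a list of dicts, best first, with "conf" (0 to 1); they miss things now and then, are a little off and sometimes report something else, mostly with a low value. They report only what shows in the picture. A call takes as long as a camera call. They do not tell look-alikes from the thing itself.
- ctrl.find_in(picture, name): "bbox" ([left, top, width, height] in pixels, round what is visible of it).
The state is a dict: "clock": time; "joint_pos": joint angles; "qvel": joint speeds; "tau": joint torques, N m; "tool_pos": TCP position; "orientation": TCP orientation; "force": force on the tool from outside, world axes, zero at the start; "moment": the same for the moment, N m; "opening": finger opening in m; "gripper_force": force on a finger pad.
Only numpy, scipy, OpenCV 4.12 (cv2) and the standard library are available. Lean on these libraries where they do the work, as an engineer would, in place of code of your own. Each camera call takes 0.05 s, during which the arm holds its last target. There are 200 camera calls.

## Working session

There is one attempt and no reset: what is moved stays moved. The work goes in short steps, Python scripts to look and compute and a tool call to move; the robot and the scene stay as the last step left them, time stands still between calls to the robot, and variables do not carry over. Pictures are saved under pics/ and viewed, at most 14 in all, crops included, and the job is handed in when it is done.

Besides the shell and the picture viewer there is one more tool, called after "Emit:" by a JSON object that holds its "name" and its "arguments". play_rows: Moves the arm, as the interface text tells. Its arguments: {"type":"object","properties":{"commands":{"type":"array","items":{"type":"array","items":{"type":"array","items":{"type":"number"}}}}},"required":["commands"]}

```bash
mkdir -p pics; python3 - <<'E'
from plant import ctrl
import cv2,numpy as np
o=ctrl.get_obs();print({k:np.round(v,3) if v is not None else None for k,v in o.items()})
for n in("scene","top"):
    s=ctrl.snapshot(n);cv2.imwrite(f"pics/{n}0.png",s["color"][:,:,::-1])
    print(n,s["camera_matrix"],s["k1"],s["origin"],s["rotation"],s["shot"])
    for t in("tube_a","tube_stand","changer","knob_grip","reader_grip","lever_post","pocket_0","lab_timer","blue_cap_bottle","petri_dish"):
        print(t,[(np.round(d["bbox"]).tolist(),round(d["conf"],2)) for d in ctrl.find_in(s,t)][:6])
E
```

```text
{'clock': np.float64(0.0), 'joint_pos': array([-5.8495e+01,  2.0592e+01,  6.3400e-01, -1.9000e-02, -7.0136e+01,
       -1.6507e+01]), 'qvel': array([ 0.037,  0.074, -0.052, -0.018, -0.013, -0.079]), 'tau': array([ 1.0000e-03, -5.8271e+01,  2.9305e+01,  6.9970e+00,  7.0000e-03,
       -0.0000e+00]), 'tool_pos': array([ 0.175, -0.652,  0.226]), 'orientation': array([ 1.79905e+02, -9.00000e-03, -1.65008e+02]), 'force': array([ 0.614,  0.414, -0.363]), 'moment': array([-0.024, -0.028, -0.066]), 'gripper_force': np.float64(0.0), 'opening': np.float64(0.088)}
scene [[493.80164938   0.         322.14611561]
 [  0.         493.80164938 196.21587745]
 [  0.           0.           1.        ]] -0.08051730900974545 [-0.44635001  0.69735451  1.12369454] [-130.52231714   -0.97067956 -122.24695911] 1
tube_a [([225.0, 274.0, 19.0, 34.0], 0.96), ([205.0, 258.0, 18.0, 33.0], 0.83), ([238.0, 240.0, 15.0, 24.0], 0.6), ([234.0, 219.0, 12.0, 30.0], 0.6), ([267.0, 230.0, 13.0, 31.0], 0.57)]
tube_stand [([229.0, 231.0, 59.0, 56.0], 0.62)]
changer [([293.0, 152.0, 116.0, 92.0], 0.96), ([238.0, 237.0, 13.0, 
[... 754 characters left out ...]
] [-176.73804145    0.46440398  -90.97035243] 2
tube_a [([191.0, 243.0, 26.0, 12.0], 0.74), ([219.0, 211.0, 17.0, 12.0], 0.62), ([221.0, 185.0, 16.0, 9.0], 0.6), ([186.0, 216.0, 20.0, 13.0], 0.59), ([247.0, 211.0, 15.0, 17.0], 0.51)]
tube_stand [([220.0, 179.0, 54.0, 54.0], 0.87)]
changer [([298.0, 154.0, 154.0, 76.0], 0.59)]
knob_grip [([208.0, 140.0, 25.0, 20.0], 0.58)]
reader_grip [([387.0, 163.0, 63.0, 35.0], 0.62)]
lever_post [([424.0, 170.0, 28.0, 9.0], 0.46)]
pocket_0 [([305.0, 162.0, 65.0, 67.0], 0.88)]
lab_timer [([251.0, 135.0, 22.0, 21.0], 0.62), ([220.0, 184.0, 18.0, 11.0], 0.29)]
blue_cap_bottle [([212.0, 143.0, 18.0, 19.0], 0.84)]
petri_dish [([316.0, 239.0, 22.0, 18.0], 0.59)]
```

```bash
python3 - <<'E'
import cv2
a=cv2.imread("pics/top0.png")[125:275,170:470];cv2.imwrite("pics/t0c.png",cv2.resize(a,(800,400),interpolation=cv2.INTER_CUBIC))
a=cv2.imread("pics/scene0.png")[135:315,185:425];cv2.imwrite("pics/s0c.png",cv2.resize(a,(800,600),interpolation=cv2.INTER_CUBIC))
E
```

```text
(no output)
```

View pics/t0c.png

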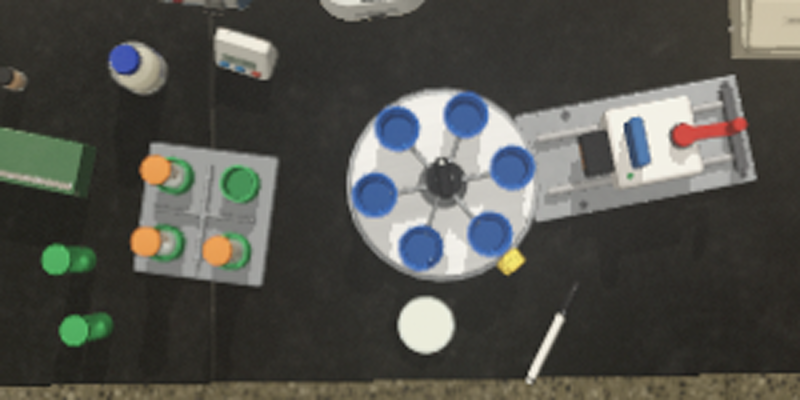

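View pics/s0c.png

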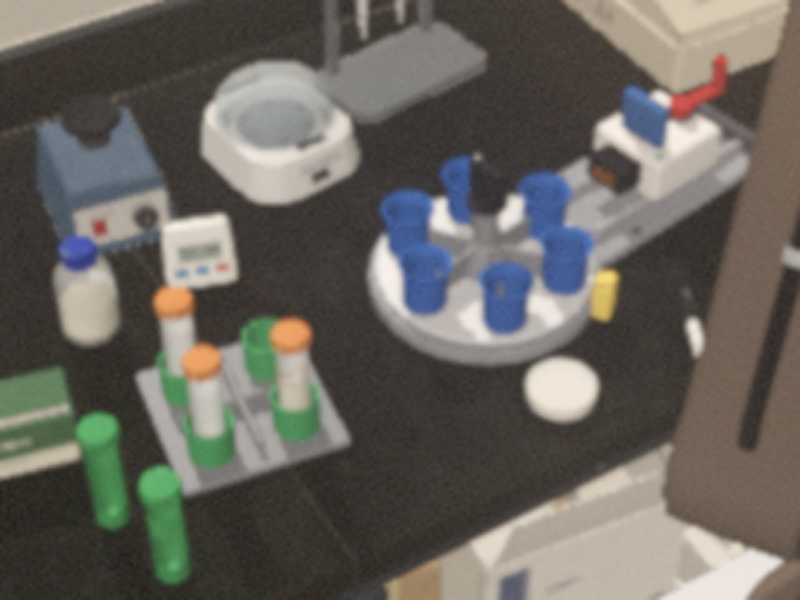

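The top view shows tubes in three of the four sockets, with orange caps at crop px (156,170), (146,242) and (217,250), and the fourth socket (240,183) empty. The carousel axis is near (445,182), the yellow mark at (510,260), the blue grip at (637,142) and the red lever's pivot at (683,134) with its tip at (740,125). The scene view agrees with this. The two green tubes outside the stand are decoys.

```bash
cat > h.py <<'E'
import cv2,numpy as np
from scipy.optimize import least_squares
from scipy.spatial.transform import Rotation as Ro
from plant import ctrl
def proj(s,P):
    R=Ro.from_euler('xyz',s["rotation"],degrees=True).as_matrix() if np.size(s["rotation"])==3 else np.array(s["rotation"])
    p=(np.atleast_2d(P)-s["origin"])@R; p=p[:,:2]/p[:,2:]
    p=p*(1+s["k1"]*(p**2).sum(1,keepdims=True)); K=s["camera_matrix"]
    return p*[K[0,0],K[1,1]]+[K[0,2],K[1,2]]
def blobs(s,lo,hi,amin=12):
    h=cv2.cvtColor(s["color"],cv2.COLOR_RGB2HSV)
    m=cv2.inRange(h,np.array(lo),np.array(hi))
    n,l,st,c=cv2.connectedComponentsWithStats(m)
    return [(c[i],st[i]) for i in range(1,n) if st[i,4]>=amin]
def cen(s,P):
    h=cv2.convexHull(proj(s,P).astype(np.float32)*16); M=cv2.moments(h)
    return np.array([M['m10'],M['m01']])/M['m00']/16
t=np.linspace(0,2*np.pi,24,endpoint=False)
def cyl(x,y,z0,z1,r0,r1=None):
    r1=r1 or r0
    return np.r_[np.c_[x+r0*np.cos(t),y+r0*np.sin(t),0*t+z0],np.c_[x+r1*np.cos(t),y+r1*np.sin(t),0*t+z1]]
def box(c,yaw,a,b,z0,z1):
    R=np.array([[np.cos(yaw),-np.sin(yaw)],[np.sin(yaw),np.cos(yaw)]])
    return np.array([[*(np.array(c)+R@[i*a/2,j*b/2]),z] for i in(1,-1) for j in(1,-1) for z in(z0,z1)])
ORANGE=((8,130,120),(20,255,255));BLUE=((102,120,60),(122,255,255));YEL=((22,120,110),(34,255,255));RED=((172,130,100),(180,255,255))
def tubes(S,T,zb=.010,win=None):
    """all orange caps: fit from top seed, refine with scene"""
    out=[]
    sb=blobs(S,*ORANGE)
    for c,st in blobs(T,*ORANGE):
        f=lambda q:cen(T,cyl(*q,zb+.100,zb+.114,.017))-c
        q=least_squares(f,[.4,.2],x_scale=.1,diff_step=1e-3).x
        pr=cen(S,cyl(*q,zb+.100,zb+.114,.017))
        d=[np.linalg.norm(b[0]-pr) for b in sb]
        j=int(np.argmin(d)) if d else None
        res=None
        if j is not None and d[j]<8:
            g=lambda q:np.r_[f(q),cen(S,cyl(*q,zb+.100,zb+.114,.017))-sb[j][0]]
            q2=least_squares(g,q,x_scale=.1,diff_step=1e-3);res=np.round(q2.fun,1)
            out.append((np.round(q,4),np.round(q2.x,4),res,st[4]))
        else: out.append((np.round(q,4),None,d and min(d),st[4]))
    return out
def shots(): return ctrl.snapshot("scene"),ctrl.snapshot("top")
E
python3 - <<'E'
from h import *
S,T=shots()
for r in tubes(S,T):print("tube",r)
for n,c in(("blue",BLUE),("yel",YEL),("red",RED)):
    for nm,s in(("S",S),("T",T)):print(n,nm,[(np.round(b[0],1).tolist(),b[1].tolist()) for b in blobs(s,*c)])
cv2.imwrite("pics/S1.png",cv2.resize(S["color"][150:215,320:415,::-1],(570,390),interpolation=cv2.INTER_CUBIC))
a=cv2.resize(T["color"][170:220,310:365,::-1],(550,500),interpolation=cv2.INTER_CUBIC);cv2.imwrite("pics/T1.png",a)
E
```

```text
tube (array([0.5612, 0.3426]), array([0.5606, 0.3409]), array([ 0.6,  0.2, -0.6,  0.1]), np.int32(101))
tube (array([0.4816, 0.3539]), array([0.4812, 0.3511]), array([ 1. ,  0.1, -0.8,  0.4]), np.int32(103))
tube (array([0.47  , 0.2734]), array([0.4701, 0.271 ]), array([ 0.8, -0. , -0.7,  0.6]), np.int32(92))
tube (array([0.4153, 0.7665]), None, np.float64(39.284043575310854), np.int32(283))
blue S [([321.9, 190.2], [317, 182, 9, 19, 115]), ([351.2, 203.8], [341, 187, 21, 35, 384]), ([309.2, 208.9], [299, 192, 21, 36, 410]), ([153.1, 201.4], [149, 198, 9, 8, 63]), ([208.3, 210.1], [204, 206, 9, 9, 62]), ([336.4, 223.3], [330, 214, 14, 20, 197]), ([631.7, 280.3], [622, 270, 18, 20, 112])]
blue T [([612.5, 14.4], [607, 9, 12, 12, 109]), ([172.8, 106.2], [168, 102, 10, 10, 78]), ([216.3, 146.8], [211, 142, 11, 11, 91]), ([344.5, 167.6], [337, 159, 16, 17, 204]), ([318.5, 172.7], [311, 165, 16, 16, 203]), ([409.2, 177.4], [406, 169, 7, 18, 72]), ([361.9, 187.4], [354, 180, 17, 16, 201]), ([310.1, 197.7], [302, 190, 17, 16, 204]), ([353.5, 212.4], [346, 205, 16, 16, 207]), ([327.5, 217.5], [320, 210, 16, 16, 198]), ([622.5, 367.5], [607, 356, 33, 25, 296]), ([623.1, 389.0], [598, 373, 42, 27, 521]), ([592.4, 397.7], [589, 395, 8, 5, 20])]
yel S [([549.5, 87.3], [546, 83, 8, 9, 39]), ([366.1, 222.9], [363, 216, 8, 15, 84])]
yel T [([361.5, 222.8], [357, 218, 10, 10, 63]), ([517.5, 239.5], [484, 229, 66, 21, 951])]
red S [([553.2, 112.6], [526, 90, 55, 41, 1206])]
red T []
```

View pics/T1.png

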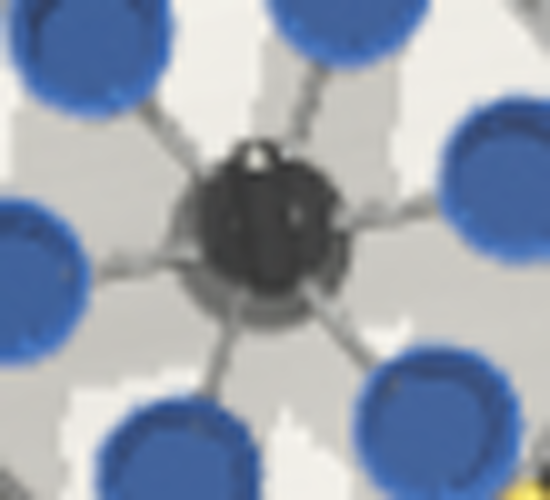

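The knob bar runs nearly vertically in the image, from (275,290) to (258,150). That puts it along the changer's x axis.

```bash
cat > fit.py <<'E'
from h import *
S,T=shots()
ct=np.array([b[0] for b in blobs(T,*BLUE) if 300<b[0][0]<370 and 150<b[0][1]<225])
yt=[b[0] for b in blobs(T,*YEL) if b[0][0]<380][0]; ys=[b[0] for b in blobs(S,*YEL) if 350<b[0][0]<380][0]
def cup(p,k):
    a=p[2]+np.radians(210+60*k)+p[3];return cyl(p[0]+.08*np.cos(a),p[1]+.08*np.sin(a),.031,.076,.0205,.0245)
def tab(p):
    a=p[2]+np.radians(210);return box((p[0]+.121*np.cos(a),p[1]+.121*np.sin(a)),a,.012,.02,.0,.046)
def f(p,full=True,sc=True):
    r=[]
    for k in range(6):
        c=cen(T,cup(p,k));r.append(ct[np.argmin(((ct-c)**2).sum(1))]-c)
    r.append(yt-cen(T,tab(p)))
    if sc:
        r.append(ys-cen(S,tab(p)))
        sb=np.array([b[0] for b in blobs(S,*BLUE) if b[1][4]>350 and 290<b[0][0]<370])
        for b in sb:
            cs=np.array([cen(S,cup(p,k)) for k in range(6)]);r.append(b-cs[np.argmin(((cs-b)**2).sum(1))])
    return np.r_[np.ravel(r),p[3]*20]
for sc in(False,True):
    q=least_squares(f,[.545,.0,.19,0],x_scale=[.1,.1,.1,.1],diff_step=1e-3,kwargs=dict(sc=sc));p=q.x
    print("changer",np.round(p,4),"\n",np.round(q.fun[:-1].reshape(-1,2),1).tolist())
for k in range(6):
    pass
ld=p[:2]+.08*np.array([np.cos(p[2]+np.radians(210)),np.sin(p[2]+np.radians(210))]);print("load",np.round(ld,4))
# grip and lever (top only, blue blob near 409,177)
gb=[b[0] for b in blobs(T,*BLUE) if 380<b[0][0]<440 and 150<b[0][1]<200][0]
g=least_squares(lambda q:cen(T,box(q,p[2],.056,.016,.075,.121))-gb,[.6,-.2],x_scale=.1,diff_step=1e-3).x
c,s=np.cos(p[2]),np.sin(p[2]);Ri=np.array([[c,s],[-s,c]])
print("grip",np.round(g,4),"in changer",np.round(Ri@(g-p[:2]),4))
for nm,s in(("S",S),("T",T)):
    print(nm,[(np.round(b[0],1).tolist(),b[1].tolist()) for b in blobs(s,(0,150,90),(6,255,255))])
E
python3 fit.py
```

```text
changer [0.5453 0.022  0.1785 0.0009] 
 [[0.1, 0.1], [0.0, 0.0], [0.1, -0.3], [-0.2, -0.1], [-0.1, 0.0], [-0.0, -0.0], [0.2, 0.3]]
changer [0.5492 0.0203 0.1466 0.0242] 
 [[-0.3, 1.2], [-0.6, 1.1], [-0.7, 0.9], [-0.9, 1.3], [-0.6, 1.5], [-0.4, 1.3], [0.6, 0.7], [1.7, 1.2], [-1.8, -6.8], [-1.6, -7.4]]
load [ 0.4865 -0.0294]
grip [ 0.5851 -0.1975] in changer [ 0.0037 -0.2207]
S [([248.6, 1.4], [236, 0, 30, 5, 85]), ([20.0, 12.6], [17, 5, 7, 16, 19]), ([22.4, 52.1], [0, 23, 38, 49, 555]), ([32.6, 79.0], [22, 73, 22, 13, 161]), ([533.7, 106.3], [525, 97, 21, 16, 82]), ([543.4, 103.1], [541, 101, 6, 6, 14]), ([554.1, 103.0], [550, 101, 9, 6, 17]), ([546.3, 122.6], [543, 119, 7, 8, 18]), ([395.0, 162.3], [388, 153, 14, 16, 64]), ([167.4, 188.9], [164, 186, 8, 7, 46])]
T [([431.5, 22.6], [429, 21, 6, 4, 12]), ([599.4, 199.4], [591, 160, 29, 74, 119]), ([434.3, 173.9], [422, 170, 28, 10, 129]), ([630.2, 230.0], [628, 229, 5, 3, 12])]
```

```bash
cat > mv.py <<'E'
import sys;from h import *
def rel(*ws):
    """tool-frame shifts (cm) and az (rad) from the current pose to waypoints x,y,z,yaw_deg"""
    o=ctrl.get_obs();y0=o["orientation"][2];a=np.radians(y0)
    M=np.array([[np.cos(a),np.sin(a),0],[np.sin(a),-np.cos(a),0],[0,0,-1]])
    print("now",np.round(o["tool_pos"],4),np.round(o["orientation"],2),"F",np.round(o["force"],1),"op",round(float(o["opening"]),4),"t",round(float(o["clock"]),1))
    for w in ws:
        d=(w[3]-y0+180)%360-180
        print(w,"az",round(-np.radians(d),3),"xyz cm",np.round(M@(np.array(w[:3])-o["tool_pos"])*100,2),"|d|",round(100*np.linalg.norm(np.array(w[:3])-o["tool_pos"]),1))
if __name__=="__main__": rel(*[tuple(map(float,a.split(","))) for a in sys.argv[1:]])
E
python3 mv.py .45,-.35,.25,-165 .5,-.05,.25,-169.8 .47,.271,.25,-169.8
```

```text
now [ 0.1747 -0.652   0.2266] [ 180.   -0. -165.] F [ 0.5  0.8 -1.1] op 0.0879 t 1.3
(0.45, -0.35, 0.25, -165.0) az -0.0 xyz cm [-34.41  22.04  -2.34] |d| 40.9
(0.5, -0.05, 0.25, -169.8) az 0.084 xyz cm [-47.    49.73  -2.34] |d| 68.5
(0.47, 0.271, 0.25, -169.8) az 0.084 xyz cm [-52.41  81.51  -2.34] |d| 96.9
```

Emit:
{"name": "play_rows", "arguments": {"commands": [[[0.084, 0, 0, -47, 49.7, -2.3, 5.4], [0, 0, 0.084, -47, 49.7, -2.3, 5.4], [0, 0, 0.084, -47, 49.7, -2.3, 5.4], [0, 0, 0.084, -47, 49.7, -2.3, 5.4], [0, 0, 0.084, -47, 49.7, -2.3, 5.4], [0, 0, 0.084, -47, 49.7, -2.3, 5.4], [0, 0, 0.084, -47, 49.7, -2.3, 5.4], [0, 0, 0.084, -47, 49.7, -2.3, 5.4]]]}}

```text
clock: 1.97
tool_pos: [0.3336, -0.3572, 0.2381]
orientation: [-180.0, 0.0, -169.8]
force: [2.1, -0.9, -0.3]
opening: 0.0543
gripper_force: 0.0
```

```bash
python3 mv.py .5,-.05,.25,-169.8 .47,.271,.25,-169.8
```

```text
now [ 0.3336 -0.3572  0.2381] [-1.7997e+02  4.0000e-02 -1.6983e+02] F [ 2.1 -0.9 -0.3] op 0.0543 t 2.0
(0.5, -0.05, 0.25, -169.8) az -0.0 xyz cm [-21.8   27.3   -1.19] |d| 35.0
(0.47, 0.271, 0.25, -169.8) az -0.0 xyz cm [-24.52  59.43  -1.19] |d| 64.3
```

Emit:
{"name": "play_rows", "arguments": {"commands": [[[0, 0, 0, -21.8, 27.3, -1.2, 5.4], [0, 0, 0, -21.8, 27.3, -1.2, 5.4], [0, 0, 0, -21.8, 27.3, -1.2, 5.4], [0, 0, 0, -21.8, 27.3, -1.2, 5.4], [0, 0, 0, -21.8, 27.3, -1.2, 5.4], [0, 0, 0, -21.8, 27.3, -1.2, 5.4], [0, 0, 0, -21.8, 27.3, -1.2, 5.4], [0, 0, 0, -24.5, 55, -1.2, 5.4]]]}}

```text
clock: 2.63
tool_pos: [0.4751, -0.0589, 0.2484]
orientation: [-180.0, 0.1, -169.8]
force: [1.2, -0.7, -0.4]
opening: 0.0541
gripper_force: 0.0
```

Emit:
{"name": "play_rows", "arguments": {"commands": [[[0, 0, 0, -2.7, 16, 0, 5.4], [0, 0, 0, -2.7, 26, 0, 5.4], [0, 0, 0, -2.7, 26, 0, 5.4], [0, 0, 0, -2.7, 26, 0, 5.4], [0, 0, 0, -2.7, 26, 0, 5.4], [0, 0, 0, -2.7, 26, 0, 5.4], [0, 0, 0, -2.7, 26, 0, 5.4], [0, 0, 0, -2.7, 26, 0, 5.4]]]}}

```text
clock: 3.3
tool_pos: [0.4528, 0.2027, 0.2479]
orientation: [180.0, 0.0, -169.6]
force: [-0.1, -0.2, -0.0]
opening: 0.0539
gripper_force: 0.0
```

```bash
python3 -c "
from h import *
for r in tubes(*shots()):print(r)"; python3 mv.py .4701,.271,.25,-169.8 .4701,.271,.083,-169.8
```

```text
(array([0.5611, 0.3425]), array([0.5605, 0.3409]), array([ 0.5,  0.2, -0.5,  0.1]), np.int32(100))
(array([0.4154, 0.7665]), None, np.float64(39.3373118966376), np.int32(281))
now [0.4528 0.2    0.2479] [-1.7998e+02 -2.0000e-02 -1.6973e+02] F [ 0.2 -0.7 -0.7] op 0.0538 t 3.4
(0.4701, 0.271, 0.25, -169.8) az 0.001 xyz cm [-2.96  6.68 -0.21] |d| 7.3
(0.4701, 0.271, 0.083, -169.8) az 0.001 xyz cm [-2.96  6.68 16.49] |d| 18.0
```

Emit:
{"name": "play_rows", "arguments": {"commands": [[[0, 0, 0, -3, 6.7, 0, 5.4], [0, 0, 0, -3, 6.7, 0, 5.4], [0, 0, 0, -3, 6.7, 4, 5.4], [0, 0, 0, -3, 6.7, 8, 5.4], [0, 0, 0, -3, 6.7, 12, 5.4], [0, 0, 0, -3, 6.7, 15, 5.4], [0, 0, 0, -3, 6.7, 16.5, 5.4], [0, 0, 0, -3, 6.7, 16.5, 5.4]]]}}

```text
clock: 4.07
tool_pos: [0.4693, 0.2677, 0.0794]
orientation: [-179.8, -0.3, -169.9]
force: [-0.5, -0.7, 0.7]
opening: 0.054
gripper_force: 0.0
```

Emit:
{"name": "play_rows", "arguments": {"commands": [[[0, 0, 0, 0, 0, 0, 2], [0, 0, 0, 0, 0, 0, 2], [0, 0, 0, 0, 0, 0, 2], [0, 0, 0, 0, 0, 0, 2], [0, 0, 0, 0, 0, 0, 2], [0, 0, 0, 0, 0, 0, 2], [0, 0, 0, 0, 0, 0, 2], [0, 0, 0, 0, 0, 0, 2]]]}}

```text
clock: 4.73
tool_pos: [0.4717, 0.2719, 0.0846]
orientation: [179.9, 0.1, -169.8]
force: [0.1, 0.5, 7.0]
opening: 0.0338
gripper_force: 29.9
```

Emit:
{"name": "play_rows", "arguments": {"commands": [[[0, 0, 0, 0, 0, -2, 2], [0, 0, 0, 0, 0, -5, 2], [0, 0, 0, 0, 0, -8, 2], [0, 0, 0, 0, 0, -11, 2], [0, 0, 0, 0, 0, -13, 2], [0, 0, 0, 0, 0, -13, 2], [0, 0, 0, 0, 0, -13, 2], [0, 0, 0, 0, 0, -13, 2]]]}}

```text
clock: 5.4
tool_pos: [0.4702, 0.2707, 0.2125]
orientation: [180.0, -0.0, -169.8]
force: [0.1, 0.0, -0.8]
opening: 0.0338
gripper_force: 29.9
```

```bash
cat > look.py <<'E'
import sys;from h import *
zb=float(sys.argv[1]);S,T=shots()
print("held-cap fit, zb",zb)
for r in tubes(S,T,zb):print(r)
if len(sys.argv)>2:
    for n,s in(("S",S),("T",T)):cv2.imwrite(f"pics/{sys.argv[2]}{n}.png",cv2.resize(s["color"][120:320,150:450,::-1],(780,520),interpolation=cv2.INTER_CUBIC))
E
python3 look.py .14 h1; python3 mv.py .4,.2,.21,-169.8
```

```text
held-cap fit, zb 0.14
(array([0.5502, 0.3114]), None, np.float64(32.36167575854111), np.int32(92))
(array([0.4194, 0.6944]), None, np.float64(89.04803869307698), np.int32(281))
now [0.4702 0.2705 0.2119] [-1.7994e+02 -1.0000e-01 -1.6982e+02] F [-0.1  0.1 -0.5] op 0.0338 t 5.5
(0.4, 0.2, 0.21, -169.8) az -0.0 xyz cm [ 8.15 -5.7   0.19] |d| 10.0
```

Emit:
{"name": "play_rows", "arguments": {"commands": [[[0, 0, 0, 0.3, -2, 0, 2], [0, 0, 0, 0.8, -5.5, 0, 2], [0, 0, 0, 1.3, -9.5, 0, 2], [0, 0, 0, 1.8, -13.5, 0, 2], [0, 0, 0, 2.3, -17.5, 0, 2], [0, 0, 0, 2.8, -21.5, 0, 2], [0, 0, 0, 3.4, -25.5, 0, 2], [0, 0, 0, 3.8, -28.5, 0, 2]]]}}

```text
clock: 6.17
tool_pos: [0.4827, -0.0189, 0.2122]
orientation: [-180.0, -0.1, -169.8]
force: [-0.3, 0.2, -0.2]
opening: 0.0338
gripper_force: 29.9
```

Emit:
{"name": "play_rows", "arguments": {"commands": [[[0, 0, 0, 0.1, -1.4, 0, 2], [0, 0, 0, 0.1, -1.4, 0, 2], [0, 0, 0, 0.1, -1.4, 0, 2], [0, 0, 0, 0.1, -1.4, 0, 2]]]}}

```text
clock: 6.5
tool_pos: [0.485, -0.03, 0.2124]
orientation: [-180.0, -0.1, -169.8]
force: [-0.1, -0.3, -1.0]
opening: 0.0337
gripper_force: 29.9
```

```bash
python3 mv.py .4842,-.0307,.14,-169.8 .4842,-.0307,.105,-169.8; python3 look.py .010 h2
```

```text
now [ 0.485  -0.03    0.2124] [-1.8000e+02 -7.0000e-02 -1.6983e+02] F [-0.1 -0.3 -1. ] op 0.0337 t 6.5
(0.4842, -0.0307, 0.14, -169.8) az -0.001 xyz cm [ 0.1  -0.06  7.24] |d| 7.2
(0.4842, -0.0307, 0.105, -169.8) az -0.001 xyz cm [ 0.1  -0.06 10.74] |d| 10.7
held-cap fit, zb 0.01
(array([0.5599, 0.3419]), array([0.5594, 0.3401]), array([ 0.6,  0.1, -0.6,  0.2]), np.int32(99))
(array([0.4808, 0.3522]), array([0.4804, 0.3495]), array([ 0.9,  0.1, -0.8,  0.4]), np.int32(104))
(array([0.4153, 0.7665]), None, np.float64(39.27223157048753), np.int32(283))
```

View pics/h2S.png

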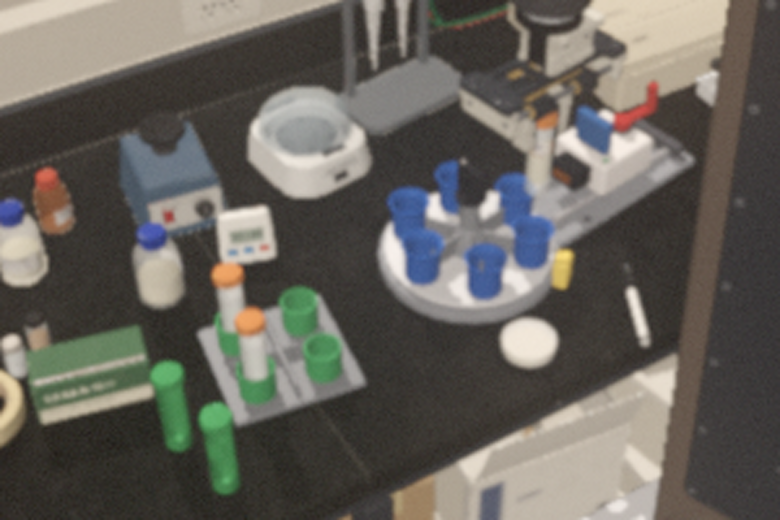

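The scene view shows the tube held upright over the loading cup, with cup and tab near (535,240) and (562,268). The stand shifted only about 1 mm during the pick, and that shift suggests the top camera's estimate is the better one. Lowering now.

Emit:
{"name": "play_rows", "arguments": {"commands": [[[0, 0, 0, 0.1, 0, 3, 2], [0, 0, 0, 0.1, 0, 5, 2], [0, 0, 0, 0.1, 0, 6.5, 2], [0, 0, 0, 0.1, 0, 8, 2], [0, 0, 0, 0.1, 0, 9, 2], [0, 0, 0, 0.1, 0, 10, 2], [0, 0, 0, 0.1, 0, 10.5, 2], [0, 0, 0, 0.1, 0, 10.7, 2]]]}}

```text
clock: 7.27
tool_pos: [0.485, -0.0297, 0.1057]
orientation: [180.0, 0.1, -169.8]
force: [1.9, 1.2, 1.7]
opening: 0.0334
gripper_force: 30.0
```

Emit:
{"name": "play_rows", "arguments": {"commands": [[[0, 0, 0, 0, 0, 0.1, 2], [0, 0, 0, 0, 0, 0.1, 2], [0, 0, 0, 0, 0, 0.1, 2]]]}}

```text
clock: 7.52
tool_pos: [0.4849, -0.03, 0.1054]
orientation: [180.0, 0.1, -169.8]
force: [2.5, 3.0, -2.5]
opening: 0.0336
gripper_force: 30.0
```

Emit:
{"name": "play_rows", "arguments": {"commands": [[[0, 0, 0, 0, 0, 0.1, 5], [0, 0, 0, 0, 0, 0, 5], [0, 0, 0, 0, 0, 0, 5], [0, 0, 0, 0, 0, -3, 5], [0, 0, 0, 0, 0, -6, 5], [0, 0, 0, 0, 0, -9, 4.4], [0, 0, 0, -3.4, 2, -9, 4.4], [0, 0, 0, -6.8, 4.1, -9, 4.4]]]}}

```text
clock: 8.18
tool_pos: [0.5446, 0.0217, 0.1984]
orientation: [180.0, 0.3, -169.9]
force: [-0.0, -0.8, 0.2]
opening: 0.0443
gripper_force: 0.0
```

```bash
python3 - <<'E'
from h import *
import mv
S,T=shots();print([r for r in tubes(S,T,.031)])
mv.rel((.5453,.022,.195,-169.8),(.5453,.022,.113,-169.8))
cv2.imwrite("pics/k1.png",cv2.resize(S["color"][150:250,270:420,::-1],(780,520),interpolation=cv2.INTER_CUBIC))
E
```

```text
[(array([0.5582, 0.3372]), array([0.5519, 0.3402]), array([-1. ,  2.2, -0.2, -3.5]), np.int32(99)), (array([ 0.484 , -0.0299]), array([ 0.4831, -0.0311]), array([ 0.4,  0.3, -0.6, -0. ]), np.int32(90)), (array([0.416, 0.755]), None, np.float64(46.93312960915566), np.int32(284))]
now [0.547  0.0242 0.1952] [-1.7998e+02  6.0000e-02 -1.6974e+02] F [-1.5 -1.  -1. ] op 0.0438 t 8.3
(0.5453, 0.022, 0.195, -169.8) az 0.001 xyz cm [ 0.21 -0.19  0.02] |d| 0.3
(0.5453, 0.022, 0.113, -169.8) az 0.001 xyz cm [ 0.21 -0.19  8.22] |d| 8.2
```

View pics/k1.png

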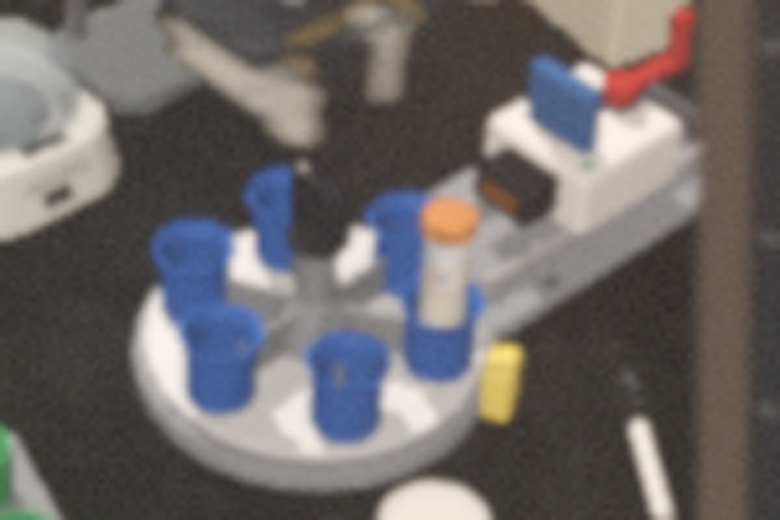

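The scene view shows tube 1 upright and seated in the loading cup, with its cap at crop (450,220). Now for the knob.

Emit:
{"name": "play_rows", "arguments": {"commands": [[[0, 0, 0, 0.2, -0.2, 4, 4.4], [0, 0, 0, 0.2, -0.2, 7.5, 4.4], [0, 0, 0, 0.2, -0.2, 8.2, 4.4], [0, 0, 0, 0.2, -0.2, 8.2, 4.4], [0, 0, 0, 0.2, -0.2, 8.2, 0.5], [0, 0, 0, 0.2, -0.2, 8.2, 0.5], [0, 0, 0, 0.2, -0.2, 8.2, 0.5], [0, 0, 0, 0.2, -0.2, 8.2, 0.5]]]}}

```text
clock: 8.95
tool_pos: [0.5426, 0.0197, 0.1138]
orientation: [180.0, 0.1, -169.8]
force: [0.5, 0.7, -0.2]
opening: 0.023
gripper_force: 0.0
```

Emit:
{"name": "play_rows", "arguments": {"commands": [[[0, 0, 0, 0, 0, 0, 0.5], [0, 0, 0, 0, 0, 0, 0.5], [0, 0, -0.12, 0, 0, 0, 0.5], [0, 0, -0.24, 0, 0, 0, 0.5], [0, 0, -0.36, 0, 0, 0, 0.5], [0, 0, -0.48, 0, 0, 0, 0.5], [0, 0, -0.6, 0, 0, 0, 0.5], [0, 0, -0.72, 0, 0, 0, 0.5]]]}}

```text
clock: 9.62
tool_pos: [0.5427, 0.021, 0.1137]
orientation: [180.0, 0.1, -128.2]
force: [-0.9, 6.3, 1.7]
opening: 0.0141
gripper_force: 30.0
```

Emit:
{"name": "play_rows", "arguments": {"commands": [[[0, 0, -0.12, 0, 0, 0, 0.5], [0, 0, -0.24, 0, 0, 0, 0.5], [0, 0, -0.34, 0, 0, 0, 0.5], [0, 0, -0.34, 0, 0, 0, 0.5], [0, 0, -0.34, 0, 0, 0, 0.5], [0, 0, -0.34, 0, 0, 0, 4.4], [0, 0, -0.34, 0, 0, 0, 4.4], [0, 0, -0.34, 0, 0, 0, 4.4]]]}}

```text
clock: 10.28
tool_pos: [0.5421, 0.0194, 0.1131]
orientation: [180.0, -0.0, -109.2]
force: [0.0, -0.4, -0.7]
opening: 0.0284
gripper_force: 0.0
```

```bash
python3 mv.py .5453,.022,.21,-109.8 .481,.353,.21,-109.8
```

```text
now [0.5421 0.0194 0.1131] [ 1.7999e+02 -2.0000e-02 -1.0916e+02] F [ 0.  -0.4 -0.7] op 0.0284 t 10.3
(0.5453, 0.022, 0.21, -109.8) az 0.011 xyz cm [-0.35 -0.22 -9.69] |d| 9.7
(0.481, 0.353, 0.21, -109.8) az 0.011 xyz cm [-29.5   16.72  -9.69] |d| 35.3
```

Emit:
{"name": "play_rows", "arguments": {"commands": [[[0, 0, 0, 0, 0, 0, 4.4], [0, 0, 0, 0, 0, 0, 4.4], [0, 0, 0, 0, 0, -4, 4.4], [0, 0, 0, 0, 0, -8, 5.4], [0, 0, 0, 0, 0, -10.5, 5.4], [0, 0, 0, -4, 2, -10.5, 5.4], [0, 0, 0, -8, 4, -10.5, 5.4], [0, 0, 0, -8, 4, -10.5, 5.4]]]}}

```text
clock: 10.95
tool_pos: [0.5306, 0.1122, 0.2188]
orientation: [-179.9, 0.1, -109.0]
force: [-0.5, -0.8, 0.2]
opening: 0.0537
gripper_force: 0.0
```

```bash
sed -i 's/^for k in range(6):$/if 0:/' fit.py; python3 - <<'E'
from h import *
import mv
S,T=shots()
for zb in(.010,.031):print(zb,[r for r in tubes(S,T,zb)])
c=np.array([.5453,.022]);a=np.radians(210)+.1785
print("expect",c+.08*np.array([np.cos(a+1.047),np.sin(a+1.047)]))
print("blue",[np.round(b[0],1).tolist() for b in blobs(T,*BLUE) if 300<b[0][0]<370 and 150<b[0][1]<225])
mv.rel((.481,.3525,.21,-109.8),(.481,.3525,.083,-109.8))
E
```

```text
0.01 [(array([ 0.5619, -0.0585]), array([ 0.5665, -0.0637]), array([ 1.7, -1.6, -0.8,  4. ]), np.int32(87)), (array([0.5599, 0.342 ]), array([0.5593, 0.3401]), array([ 0.6,  0.2, -0.6,  0.1]), np.int32(99)), (array([0.4154, 0.7665]), None, np.float64(39.29584327753064), np.int32(282))]
0.031 [(array([ 0.5601, -0.0569]), array([ 0.56  , -0.0586]), array([ 0.6,  0. , -0.6,  0.5]), np.int32(87)), (array([0.5582, 0.3371]), array([0.5518, 0.3402]), array([-1. ,  2.2, -0.2, -3.5]), np.int32(99)), (array([0.4161, 0.7549]), None, np.float64(46.97325358235555), np.int32(282))]
expect [ 0.55948874 -0.05673169]
blue [[344.4, 167.4], [324.5, 174.0], [359.8, 189.4], [315.3, 201.5], [353.6, 212.4], [327.6, 217.5]]
now [0.5304 0.11   0.2181] [-1.8000e+02  1.0000e-02 -1.0894e+02] F [ 0.1 -0.9  0.1] op 0.0541 t 11.1
(0.481, 0.3525, 0.21, -109.8) az 0.015 xyz cm [-21.33  12.55   0.81] |d| 24.8
(0.481, 0.3525, 0.083, -109.8) az 0.015 xyz cm [-21.33  12.55  13.51] |d| 28.2
```

Emit:
{"name": "play_rows", "arguments": {"commands": [[[0, 0, 0.015, -3.5, 2, 0.8, 5.4], [0, 0, 0.015, -7, 4.1, 0.8, 5.4], [0, 0, 0.015, -10.5, 6.2, 0.8, 5.4], [0, 0, 0.015, -14, 8.3, 0.8, 5.4], [0, 0, 0.015, -17.5, 10.4, 0.8, 5.4], [0, 0, 0.015, -21.3, 12.5, 0.8, 5.4], [0, 0, 0.015, -21.3, 12.5, 0.8, 5.4], [0, 0, 0.015, -21.3, 12.5, 0.8, 5.4]]]}}

```text
clock: 11.72
tool_pos: [0.4819, 0.3518, 0.2092]
orientation: [180.0, -0.1, -109.8]
force: [-0.2, -1.0, 0.0]
opening: 0.0541
gripper_force: 0.0
```

```bash
python3 -c "
from h import *
import mv
for r in tubes(*shots()):print(r)
mv.rel((.481,.3525,.083,-109.8))"
```

```text
(array([ 0.5618, -0.0582]), array([ 0.5665, -0.0632]), array([ 1.7, -1.6, -0.7,  4.1]), np.int32(87))
(array([0.5522, 0.331 ]), array([0.5535, 0.3396]), array([-2.9, -0.4,  2.6, -1.2]), np.int32(12))
(array([0.4799, 0.3491]), array([0.48 , 0.348]), array([ 0.4, -0. , -0.3,  0.2]), np.int32(82))
(array([0.4155, 0.7665]), None, np.float64(39.33115341230474), np.int32(281))
now [0.4823 0.3496 0.2095] [ 1.7998e+02 -7.0000e-02 -1.0995e+02] F [ 0.5 -0.7 -0.2] op 0.0535 t 11.8
(0.481, 0.3525, 0.083, -109.8) az -0.003 xyz cm [-0.23  0.22 12.65] |d| 12.7
```

Emit:
{"name": "play_rows", "arguments": {"commands": [[[0, 0, 0, -0.1, 0.2, 3, 5.4], [0, 0, 0, -0.1, 0.2, 6.5, 5.4], [0, 0, 0, -0.1, 0.2, 10, 5.4], [0, 0, 0, -0.1, 0.2, 12.6, 5.4], [0, 0, 0, -0.1, 0.2, 12.6, 5.4], [0, 0, 0, -0.1, 0.2, 12.6, 5.4], [0, 0, 0, -0.1, 0.2, 12.6, 2], [0, 0, 0, -0.1, 0.2, 12.6, 2]]]}}

```text
clock: 12.48
tool_pos: [0.482, 0.3528, 0.0864]
orientation: [-179.9, 0.2, -110.0]
force: [0.0, -0.3, -0.3]
opening: 0.0458
gripper_force: 0.0
```

Emit:
{"name": "play_rows", "arguments": {"commands": [[[0, 0, 0, 0, 0, 0, 2], [0, 0, 0, 0, 0, 0, 2], [0, 0, 0, 0, 0, 0, 2], [0, 0, 0, 0, 0, 0, 2], [0, 0, 0, 0, 0, 0, 2], [0, 0, 0, 0, 0, 0, 2]]]}}

```text
clock: 12.98
tool_pos: [0.4811, 0.353, 0.0856]
orientation: [-179.9, 0.1, -109.9]
force: [-1.4, 0.7, 7.0]
opening: 0.0335
gripper_force: 30.0
```

Emit:
{"name": "play_rows", "arguments": {"commands": [[[0, 0, 0, 0, 0, -2, 2], [0, 0, 0, 0, 0, -5, 2], [0, 0, 0, 0, 0, -8, 2], [0, 0, 0, 0, 0, -11, 2], [0, 0, 0, 0, 0, -13, 2], [0, 0, 0, 0, 0, -13, 2], [0, 0, 0, 0, 0, -13, 2], [0, 0, 0, 0, 0, -13, 2]]]}}

```text
clock: 13.65
tool_pos: [0.4802, 0.3519, 0.2137]
orientation: [180.0, -0.0, -109.9]
force: [0.1, 0.5, -0.7]
opening: 0.0336
gripper_force: 29.9
```

```bash
python3 mv.py .47,.2,.21,-109.8 .4842,-.0297,.21,-109.8
```

```text
now [0.4802 0.3519 0.2137] [ 1.7997e+02 -1.0000e-02 -1.0994e+02] F [ 0.1  0.5 -0.7] op 0.0336 t 13.7
(0.47, 0.2, 0.21, -109.8) az -0.002 xyz cm [14.63 -4.22  0.37] |d| 15.2
(0.4842, -0.0297, 0.21, -109.8) az -0.002 xyz cm [ 35.74 -13.39   0.37] |d| 38.2
```

Emit:
{"name": "play_rows", "arguments": {"commands": [[[0, 0, 0, 2, -0.7, 0, 2], [0, 0, 0, 5.5, -2, 0, 2], [0, 0, 0, 9.3, -3.5, 0, 2], [0, 0, 0, 13.1, -4.9, 0, 2], [0, 0, 0, 16.9, -6.3, 0, 2], [0, 0, 0, 20.7, -7.7, 0, 2], [0, 0, 0, 24.5, -9.2, 0, 2], [0, 0, 0, 28.3, -10.6, 0, 2]]]}}

```text
clock: 14.32
tool_pos: [0.4827, 0.0479, 0.213]
orientation: [179.9, -0.1, -109.9]
force: [0.7, -0.1, -0.5]
opening: 0.0334
gripper_force: 29.9
```

Emit:
{"name": "play_rows", "arguments": {"commands": [[[0, 0, 0, 3.5, -1.3, 0, 2], [0, 0, 0, 6.2, -2.3, 0, 2], [0, 0, 0, 7.4, -2.8, 0, 2], [0, 0, 0, 7.4, -2.8, 0, 2], [0, 0, 0, 7.4, -2.8, 0, 2], [0, 0, 0, 7.4, -2.8, 0, 2]]]}}

```text
clock: 14.82
tool_pos: [0.4845, -0.029, 0.2133]
orientation: [179.9, -0.0, -110.0]
force: [0.0, 0.6, -0.6]
opening: 0.0336
gripper_force: 29.9
```

```bash
python3 mv.py .4842,-.0297,.1066,-109.8; python3 look.py .01
```

```text
now [ 0.4845 -0.029   0.2133] [ 1.7993e+02 -4.0000e-02 -1.0996e+02] F [ 0.   0.6 -0.6] op 0.0336 t 14.8
(0.4842, -0.0297, 0.1066, -109.8) az -0.003 xyz cm [8.000e-02 1.000e-02 1.067e+01] |d| 10.7
held-cap fit, zb 0.01
(array([0.5594, 0.3417]), array([0.5588, 0.3396]), array([ 0.7,  0.2, -0.7,  0.2]), np.int32(99))
(array([0.4153, 0.7665]), None, np.float64(39.274548412285974), np.int32(283))
```

Emit:
{"name": "play_rows", "arguments": {"commands": [[[0, 0, 0, 0.1, 0, 3, 2], [0, 0, 0, 0.1, 0, 5, 2], [0, 0, 0, 0.1, 0, 6.5, 2], [0, 0, 0, 0.1, 0, 8, 2], [0, 0, 0, 0.1, 0, 9, 2], [0, 0, 0, 0.1, 0, 10, 2], [0, 0, 0, 0.1, 0, 10.5, 2], [0, 0, 0, 0.1, 0, 10.7, 2]]]}}

```text
clock: 15.58
tool_pos: [0.4862, -0.0285, 0.1068]
orientation: [-179.9, 0.1, -109.9]
force: [4.6, 4.5, 2.6]
opening: 0.0334
gripper_force: 30.0
```

Emit:
{"name": "play_rows", "arguments": {"commands": [[[0, 0, 0, 0, 0, 0.1, 2], [0, 0, 0, 0, 0, 0.1, 2], [0, 0, 0, 0, 0, 0.1, 4.8], [0, 0, 0, 0, 0, 0.1, 4.8], [0, 0, 0, 0, 0, 0.1, 4.8], [0, 0, 0, 0, 0, -3, 4.8], [0, 0, 0, 0, 0, -6, 4.8], [0, 0, 0, 0, 0, -9, 4.4]]]}}

```text
clock: 16.25
tool_pos: [0.4835, -0.0305, 0.1976]
orientation: [179.9, -0.1, -109.9]
force: [1.6, -0.2, -0.1]
opening: 0.0455
gripper_force: 0.0
```

```bash
python3 mv.py .5453,.022,.195,-109.8 .5453,.022,.113,-109.8; python3 look.py .031
```

```text
now [ 0.4835 -0.0305  0.1976] [ 1.7988e+02 -1.0000e-01 -1.0994e+02] F [ 1.6 -0.2 -0.1] op 0.0455 t 16.2
(0.5453, 0.022, 0.195, -109.8) az -0.002 xyz cm [-7.04 -4.02  0.26] |d| 8.1
(0.5453, 0.022, 0.113, -109.8) az -0.002 xyz cm [-7.04 -4.02  8.46] |d| 11.7
held-cap fit, zb 0.031
(array([0.5577, 0.3369]), array([0.5512, 0.3398]), array([-1. ,  2.2, -0.3, -3.6]), np.int32(99))
(array([0.416 , 0.7549]), None, np.float64(46.93425517946147), np.int32(283))
```

Emit:
{"name": "play_rows", "arguments": {"commands": [[[0, 0, 0, -3.5, -2, 0, 4.4], [0, 0, 0, -7, -4, 0, 4.4], [0, 0, 0, -7, -4, 0, 4.4], [0, 0, 0, -7, -4, 0, 4.4], [0, 0, 0, -7, -4, 4, 4.4], [0, 0, 0, -7, -4, 7.5, 4.4], [0, 0, 0, -7, -4, 8.4, 4.4], [0, 0, 0, -7, -4, 8.4, 4.4]]]}}

```text
clock: 17.02
tool_pos: [0.5435, 0.0209, 0.1105]
orientation: [179.7, -0.2, -110.0]
force: [0.3, 0.1, 0.1]
opening: 0.0438
gripper_force: 0.0
```

```bash
python3 mv.py .5453,.022,.113,-109.8; python3 look.py .031
```

```text
now [0.5435 0.0209 0.1105] [ 179.73   -0.23 -109.97] F [0.3 0.1 0.1] op 0.0438 t 17.0
(0.5453, 0.022, 0.113, -109.8) az -0.003 xyz cm [-0.17 -0.13 -0.25] |d| 0.3
held-cap fit, zb 0.031
(array([ 0.5576, -0.059 ]), array([ 0.5581, -0.0607]), array([ 0.6, -0.2, -0.5,  0.9]), np.int32(70))
(array([0.5354, 0.337 ]), array([0.53  , 0.3394]), array([-0.8,  1.9, -0.2, -2.9]), np.int32(97))
(array([ 0.4837, -0.029 ]), array([ 0.4824, -0.0307]), array([ 0.6,  0.4, -0.8, -0. ]), np.int32(92))
(array([0.416 , 0.7549]), None, np.float64(46.94788641998385), np.int32(283))
```

Tube 2 is seated. The stand has just been knocked about 22 mm in -x, so I'll measure it again after this click.

Emit:
{"name": "play_rows", "arguments": {"commands": [[[0, 0, 0, -0.1, -0.1, -0.1, 0.5], [0, 0, 0, -0.1, -0.1, -0.1, 0.5], [0, 0, 0, -0.1, -0.1, -0.1, 0.5], [0, 0, 0, -0.1, -0.1, -0.1, 0.5], [0, 0, 0, -0.1, -0.1, -0.1, 0.5], [0, 0, 0, -0.1, -0.1, -0.1, 0.5], [0, 0, -0.12, -0.1, -0.1, -0.1, 0.5], [0, 0, -0.24, -0.1, -0.1, -0.1, 0.5]]]}}

```text
clock: 17.78
tool_pos: [0.5439, 0.0235, 0.1142]
orientation: [179.7, 0.0, -95.9]
force: [-16.0, 9.8, 13.6]
opening: 0.0138
gripper_force: 30.1
```

Emit:
{"name": "play_rows", "arguments": {"commands": [[[0, 0, -0.12, 0, 0, 0, 0.5], [0, 0, -0.24, 0, 0, 0, 0.5], [0, 0, -0.36, 0, 0, 0, 0.5], [0, 0, -0.48, 0, 0, 0, 0.5], [0, 0, -0.6, 0, 0, 0, 0.5], [0, 0, -0.72, 0, 0, 0, 0.5], [0, 0, -0.82, 0, 0, 0, 0.5], [0, 0, -0.82, 0, 0, 0, 0.5]]]}}

```text
clock: 18.45
tool_pos: [0.5432, 0.0232, 0.1142]
orientation: [179.8, 0.3, -48.9]
force: [-19.7, 8.8, 15.2]
opening: 0.0138
gripper_force: 30.0
```

Emit:
{"name": "play_rows", "arguments": {"commands": [[[0, 0, 0, 0, 0, 0, 0.5], [0, 0, 0, 0, 0, 0, 4.4], [0, 0, 0, 0, 0, 0, 4.4], [0, 0, 0, 0, 0, 0, 4.4], [0, 0, 0, 0, 0, 0, 4.4], [0, 0, 0, 0, 0, -4, 4.4], [0, 0, 0, 0, 0, -8, 5.4], [0, 0, 0, 0, 0, -10.5, 5.4]]]}}

```text
clock: 19.12
tool_pos: [0.5486, 0.0225, 0.2226]
orientation: [-179.9, -0.1, -49.2]
force: [1.6, 0.7, 0.9]
opening: 0.0507
gripper_force: 0.0
```

```bash
python3 look.py .010;python3 look.py .031; python3 mv.py .535,.34,.21,-49.8
```

```text
held-cap fit, zb 0.01
(array([ 0.5602, -0.0637]), array([ 0.5659, -0.0665]), array([ 0.9, -2. ,  0.2,  3.8]), np.int32(49))
(array([0.4153, 0.7665]), None, np.float64(39.30386673367421), np.int32(283))
held-cap fit, zb 0.031
(array([ 0.5582, -0.0615]), array([ 0.5591, -0.0613]), array([-0.1, -0.3,  0.3,  0.4]), np.int32(52))
(array([0.5467, 0.343 ]), array([0.5368, 0.3417]), array([ 0.4,  3.4, -2. , -4.2]), np.int32(15))
(array([0.416 , 0.7549]), None, np.float64(46.945960299756834), np.int32(283))
now [0.5476 0.0228 0.2197] [-1.799e+02 -2.000e-02 -4.923e+01] F [-0.5 -0.2 -0.1] op 0.0533 t 19.3
(0.535, 0.34, 0.21, -49.8) az 0.01 xyz cm [-24.85 -19.76   0.97] |d| 31.8
```

Emit:
{"name": "play_rows", "arguments": {"commands": [[[0, 0, 0, -4, -0.9, 0, 5.4], [0, 0, 0, -8, -1.8, 0, 5.4], [0, 0, 0, -12, -2.7, 0, 5.4], [0, 0, 0, -14, -3.1, 0, 5.4], [0, 0, 0, -14, -3.1, 0, 5.4], [0, 0, 0, -14, -3.1, 0, 5.4]]]}}

```text
clock: 19.82
tool_pos: [0.4784, 0.1495, 0.2179]
orientation: [179.9, 0.0, -49.1]
force: [-0.4, -0.0, -1.1]
opening: 0.0539
gripper_force: 0.0
```

```bash
python3 look.py .010 c3;python3 look.py .031; python3 mv.py .537,.342,.21,-49.8
```

```text
held-cap fit, zb 0.01
(array([ 0.624 , -0.0054]), None, np.float64(25.051650912953008), np.int32(93))
(array([ 0.5615, -0.0582]), array([ 0.5662, -0.0632]), array([ 1.6, -1.6, -0.7,  4. ]), np.int32(87))
(array([0.5374, 0.3415]), array([0.5375, 0.3392]), array([ 0.8, -0. , -0.6,  0.5]), np.int32(100))
(array([0.4154, 0.7665]), None, np.float64(39.32158570843099), np.int32(282))
held-cap fit, zb 0.031
(array([ 0.6213, -0.0047]), None, np.float64(25.021442146673184), np.int32(93))
(array([ 0.5596, -0.0563]), array([ 0.5596, -0.0579]), array([ 0.5, -0. , -0.5,  0.6]), np.int32(89))
(array([0.536 , 0.3364]), array([0.5302, 0.3391]), array([-0.9,  2. , -0.2, -3.1]), np.int32(100))
(array([0.4161, 0.7549]), None, np.float64(46.956333098352545), np.int32(282))
now [0.4794 0.1481 0.2184] [179.93   0.   -49.27] F [-0.  -0.3  0.5] op 0.0538 t 20.0
(0.537, 0.342, 0.21, -49.8) az 0.009 xyz cm [-10.94 -17.01   0.84] |d| 20.2
```

View pics/c3T.png

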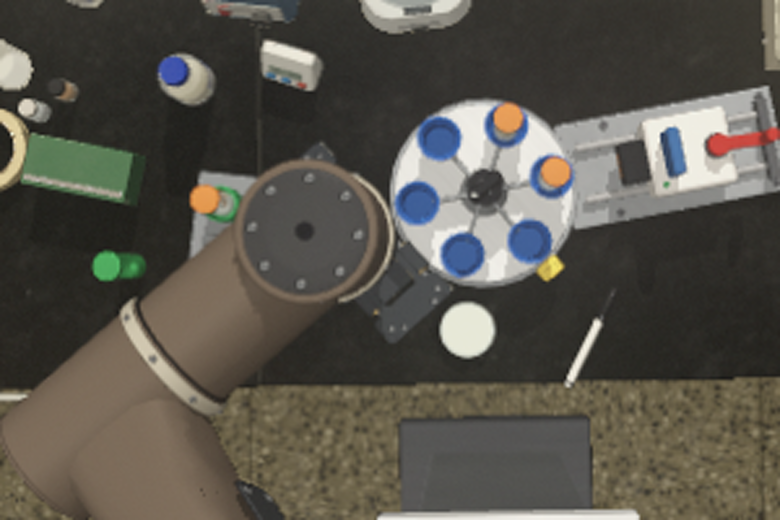

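The top view shows the two loaded tubes, at reader crop (555,172) and one click past it at (508,120). The last tube in the stand is at (205,199), and the loading cup is empty.

Emit:
{"name": "play_rows", "arguments": {"commands": [[[0, 0, 0.009, -2, -3.1, 0, 5.4], [0, 0, 0.009, -4, -6.3, 0.8, 5.4], [0, 0, 0.009, -6.2, -9.7, 0.8, 5.4], [0, 0, 0.009, -8.3, -13, 0.8, 5.4], [0, 0, 0.009, -10.9, -17, 0.8, 5.4], [0, 0, 0.009, -10.9, -17, 0.8, 5.4], [0, 0, 0.009, -10.9, -17, 0.8, 5.4], [0, 0, 0.009, -10.9, -17, 0.8, 5.4]]]}}

```text
clock: 20.68
tool_pos: [0.537, 0.3418, 0.2098]
orientation: [179.9, -0.0, -49.8]
force: [-0.3, 0.3, -0.4]
opening: 0.0542
gripper_force: 0.0
```

```bash
python3 mv.py .5374,.3415,.084,-49.8
```

```text
now [0.537  0.3418 0.2098] [ 1.7988e+02 -1.0000e-02 -4.9760e+01] F [-0.3  0.3 -0.4] op 0.0542 t 20.7
(0.5374, 0.3415, 0.084, -49.8) az 0.001 xyz cm [ 5.000e-02 -1.000e-02  1.258e+01] |d| 12.6
```

Emit:
{"name": "play_rows", "arguments": {"commands": [[[0, 0, 0, 0, 0, 3, 5.4], [0, 0, 0, 0, 0, 6.5, 5.4], [0, 0, 0, 0, 0, 10, 5.4], [0, 0, 0, 0, 0, 12.6, 5.4], [0, 0, 0, 0, 0, 12.6, 5.4], [0, 0, 0, 0, 0, 12.6, 5.4], [0, 0, 0, 0, 0, 12.6, 2], [0, 0, 0, 0, 0, 12.6, 2]]]}}

```text
clock: 21.35
tool_pos: [0.5381, 0.3431, 0.0877]
orientation: [-179.8, 0.0, -49.7]
force: [0.1, -0.3, -0.1]
opening: 0.0454
gripper_force: 0.0
```

Emit:
{"name": "play_rows", "arguments": {"commands": [[[0, 0, 0, 0, 0, 0, 2], [0, 0, 0, 0, 0, 0, 2], [0, 0, 0, 0, 0, 0, 2], [0, 0, 0, 0, 0, 0, 2], [0, 0, 0, 0, 0, 0, 2], [0, 0, 0, 0, 0, 0, 2]]]}}

```text
clock: 21.85
tool_pos: [0.5369, 0.3425, 0.0866]
orientation: [-180.0, -0.0, -49.7]
force: [-2.7, -1.8, 7.6]
opening: 0.0338
gripper_force: 29.8
```

Emit:
{"name": "play_rows", "arguments": {"commands": [[[0, 0, 0, 0, 0, -2, 2], [0, 0, 0, 0, 0, -5, 2], [0, 0, 0, 0, 0, -8, 2], [0, 0, 0, 0, 0, -11, 2], [0, 0, 0, 0, 0, -13, 2], [0, 0, 0, 0, 0, -13, 2], [0, 0, 0, 0, 0, -13, 2], [0, 0, 0, 0, 0, -13, 2]]]}}

```text
clock: 22.52
tool_pos: [0.5363, 0.3424, 0.2148]
orientation: [180.0, 0.0, -49.7]
force: [0.4, 1.0, -0.9]
opening: 0.0337
gripper_force: 29.9
```

```bash
python3 mv.py .4842,-.0297,.21,-49.8
```

```text
now [0.5363 0.3424 0.2148] [ 1.7999e+02  3.0000e-02 -4.9720e+01] F [ 0.4  1.  -0.9] op 0.0337 t 22.5
(0.4842, -0.0297, 0.21, -49.8) az 0.001 xyz cm [25.02 28.04  0.48] |d| 37.6
```

Emit:
{"name": "play_rows", "arguments": {"commands": [[[0, 0, 0, 1.5, 1.7, 0, 2], [0, 0, 0, 4, 4.5, 0, 2], [0, 0, 0, 6.6, 7.4, 0, 2], [0, 0, 0, 9.2, 10.3, 0, 2], [0, 0, 0, 11.8, 13.2, 0, 2], [0, 0, 0, 14.4, 16.1, 0, 2], [0, 0, 0, 17, 19, 0, 2], [0, 0, 0, 19.6, 22, 0, 2]]]}}

```text
clock: 23.18
tool_pos: [0.4944, 0.0489, 0.2139]
orientation: [179.9, 0.0, -49.7]
force: [0.6, -0.5, -0.0]
opening: 0.0335
gripper_force: 29.9
```

Emit:
{"name": "play_rows", "arguments": {"commands": [[[0, 0, 0, 2.4, 2.7, 0, 2], [0, 0, 0, 4.4, 4.9, 0, 2], [0, 0, 0, 5.4, 6, 0, 2], [0, 0, 0, 5.4, 6, 0, 2], [0, 0, 0, 5.4, 6, 0, 2], [0, 0, 0, 5.4, 6, 0, 2]]]}}

```text
clock: 23.68
tool_pos: [0.4845, -0.0291, 0.2143]
orientation: [179.9, 0.0, -49.7]
force: [-0.4, 0.7, -0.7]
opening: 0.0334
gripper_force: 29.9
```

```bash
python3 mv.py .4842,-.0297,.1074,-49.8
```

```text
now [ 0.4845 -0.0291  0.2143] [ 1.7994e+02  4.0000e-02 -4.9740e+01] F [-0.4  0.7 -0.7] op 0.0334 t 23.7
(0.4842, -0.0297, 0.1074, -49.8) az 0.001 xyz cm [ 0.02  0.07 10.69] |d| 10.7
```

Emit:
{"name": "play_rows", "arguments": {"commands": [[[0, 0, 0, 0, 0, 3, 2], [0, 0, 0, 0, 0, 5, 2], [0, 0, 0, 0, 0, 6.5, 2], [0, 0, 0, 0, 0, 8, 2], [0, 0, 0, 0, 0, 9, 2], [0, 0, 0, 0, 0, 10, 2], [0, 0, 0, 0, 0, 10.5, 2], [0, 0, 0, 0, 0, 10.7, 2]]]}}

```text
clock: 24.35
tool_pos: [0.4849, -0.0291, 0.1078]
orientation: [179.9, -0.0, -49.7]
force: [-3.2, -1.3, 11.4]
opening: 0.0337
gripper_force: 29.9
```

Emit:
{"name": "play_rows", "arguments": {"commands": [[[0, 0, 0, 0, 0, 0.1, 2], [0, 0, 0, 0, 0, 0.1, 2], [0, 0, 0, 0, 0, 0.1, 4.8], [0, 0, 0, 0, 0, 0.1, 4.8], [0, 0, 0, 0, 0, 0.1, 4.8], [0, 0, 0, 0, 0, -3, 4.8], [0, 0, 0, 0, 0, -6, 4.8], [0, 0, 0, 0, 0, -9, 4.4]]]}}

```text
clock: 25.02
tool_pos: [0.4846, -0.0293, 0.1991]
orientation: [180.0, 0.0, -49.7]
force: [1.1, -0.2, 0.7]
opening: 0.0458
gripper_force: 0.0
```

```bash
python3 mv.py .5463,.022,.195,-49.8; python3 look.py .031
```

```text
now [ 0.4846 -0.0293  0.1991] [ 1.7995e+02  2.0000e-02 -4.9710e+01] F [ 1.1 -0.2  0.7] op 0.0458 t 25.0
(0.5463, 0.022, 0.195, -49.8) az 0.002 xyz cm [ 0.08 -8.03  0.41] |d| 8.0
held-cap fit, zb 0.031
(array([ 0.621 , -0.0045]), array([ 0.621 , -0.0062]), array([ 0.6, -0. , -0.6,  0.6]), np.int32(93))
(array([0.416 , 0.7549]), None, np.float64(46.90810274095338), np.int32(283))
```

Emit:
{"name": "play_rows", "arguments": {"commands": [[[0, 0, 0, 0, -4, 0, 4.4], [0, 0, 0, 0, -8, 0, 4.4], [0, 0, 0, 0.1, -8, 0, 4.4], [0, 0, 0, 0.1, -8, 0, 4.4], [0, 0, 0, 0.1, -8, 4, 4.4], [0, 0, 0, 0.1, -8, 7.5, 4.4], [0, 0, 0, 0.1, -8, 8.6, 4.4], [0, 0, 0, 0.1, -8, 8.6, 4.4]]]}}

```text
clock: 25.78
tool_pos: [0.5442, 0.0209, 0.1089]
orientation: [179.7, 0.1, -49.8]
force: [-0.6, -0.4, -0.3]
opening: 0.0439
gripper_force: 0.0
```

```bash
python3 mv.py .5453,.022,.113,-49.8; python3 look.py .031
```

```text
now [0.5442 0.0209 0.1089] [ 1.7974e+02  1.2000e-01 -4.9760e+01] F [-0.6 -0.4 -0.3] op 0.0439 t 25.8
(0.5453, 0.022, 0.113, -49.8) az 0.001 xyz cm [-0.01 -0.15 -0.41] |d| 0.4
held-cap fit, zb 0.031
(array([ 0.5583, -0.0594]), None, np.float64(17.71807732846939), np.int32(69))
(array([0.416 , 0.7549]), None, np.float64(46.96625265851271), np.int32(283))
```

Emit:
{"name": "play_rows", "arguments": {"commands": [[[0, 0, 0, 0, 0, 0, 0.5], [0, 0, 0, 0, 0, 0, 0.5], [0, 0, 0, 0, 0, 0, 0.5], [0, 0, 0, 0, 0, 0, 0.5], [0, 0, 0, 0, 0, 0, 0.5], [0, 0, 0, 0, 0, 0, 0.5], [0, 0, -0.12, 0, 0, 0, 0.5], [0, 0, -0.24, 0, 0, 0, 0.5]]]}}

```text
clock: 26.55
tool_pos: [0.5457, 0.0211, 0.1125]
orientation: [179.9, 0.0, -35.7]
force: [-3.5, -0.6, 5.3]
opening: 0.014
gripper_force: 30.0
```

Emit:
{"name": "play_rows", "arguments": {"commands": [[[0, 0, -0.12, 0, 0, 0, 0.5], [0, 0, -0.24, 0, 0, 0, 0.5], [0, 0, -0.36, 0, 0, 0, 0.5], [0, 0, -0.48, 0, 0, 0, 0.5], [0, 0, -0.6, 0, 0, 0, 0.5], [0, 0, -0.72, 0, 0, 0, 0.5], [0, 0, -0.82, 0, 0, 0, 0.5], [0, 0, -0.82, 0, 0, 0, 0.5]]]}}

```text
clock: 27.22
tool_pos: [0.5461, 0.0229, 0.1125]
orientation: [-179.9, -0.0, 11.4]
force: [-5.2, 7.9, 4.5]
opening: 0.0141
gripper_force: 30.0
```

Emit:
{"name": "play_rows", "arguments": {"commands": [[[0, 0, 0, 0, 0, 0, 0.5], [0, 0, 0, 0, 0, 0, 4.4], [0, 0, 0, 0, 0, 0, 4.4], [0, 0, 0, 0, 0, 0, 4.4], [0, 0, 0, 0, 0, 0, 4.4], [0, 0, 0, 0, 0, -4, 4.4], [0, 0, 0, 0, 0, -8, 5.4], [0, 0, 0, 0, 0, -10.5, 5.4]]]}}

```text
clock: 27.88
tool_pos: [0.5476, 0.0215, 0.2206]
orientation: [180.0, -0.2, 11.0]
force: [1.9, 0.2, 0.9]
opening: 0.0511
gripper_force: 0.0
```

```bash
python3 look.py .031 d; python3 mv.py .5453,.022,.21,10.2 .5851,-.1975,.21,10.2
```

```text
held-cap fit, zb 0.031
(array([0.416 , 0.7549]), None, np.float64(46.97437218480976), np.int32(283))
now [0.5492 0.0221 0.2224] [-179.99   -0.5    11.03] F [ 0.4 -0.7 -0.2] op 0.0535 t 28.0
(0.5453, 0.022, 0.21, 10.2) az 0.015 xyz cm [-0.39 -0.07  1.24] |d| 1.3
(0.5851, -0.1975, 0.21, 10.2) az 0.015 xyz cm [-0.68 22.24  1.24] |d| 22.3
```

View pics/dS.png

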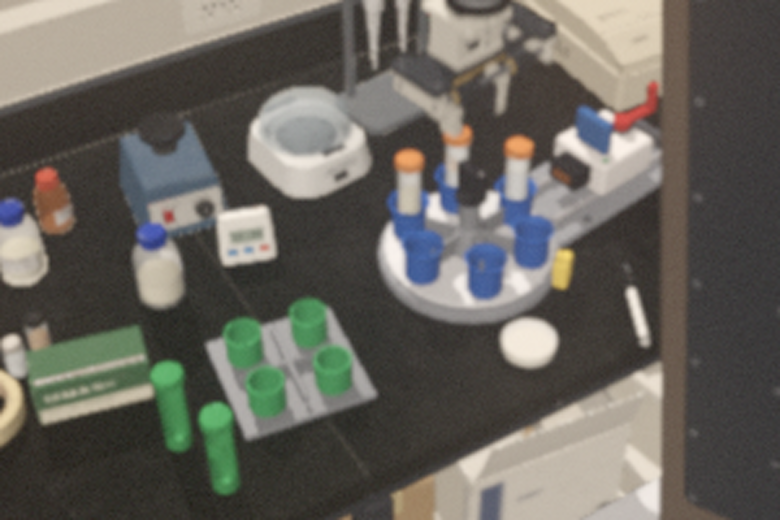

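All three tubes stand in their cups, with caps at (407,160), (457,137) and (519,148), and the stand is empty. Next is the reader head.

Emit:
{"name": "play_rows", "arguments": {"commands": [[[0, 0, 0.015, -0.3, 4, 0, 3.2], [0, 0, 0.015, -0.5, 8, 0, 3.2], [0, 0, 0.015, -0.6, 12, 0, 3.2], [0, 0, 0.015, -0.7, 16, 0, 3.2], [0, 0, 0.015, -0.7, 20, 1, 3.2], [0, 0, 0.015, -0.7, 22.2, 1, 3.2], [0, 0, 0.015, -0.7, 22.2, 1, 3.2], [0, 0, 0.015, -0.7, 22.2, 1, 3.2]]]}}

```text
clock: 28.65
tool_pos: [0.5814, -0.199, 0.2058]
orientation: [-180.0, 0.1, 10.0]
force: [0.0, 0.9, 0.4]
opening: 0.0322
gripper_force: 0.0
```

```bash
python3 mv.py .5851,-.1975,.15,10.2 .5851,-.1975,.091,10.2; python3 look.py .031
```

```text
now [ 0.5814 -0.199   0.2058] [-1.7997e+02  1.1000e-01  9.9800e+00] F [0.  0.9 0.4] op 0.0322 t 28.6
(0.5851, -0.1975, 0.15, 10.2) az -0.004 xyz cm [ 0.39 -0.09  5.58] |d| 5.6
(0.5851, -0.1975, 0.091, 10.2) az -0.004 xyz cm [ 0.39 -0.09 11.48] |d| 11.5
held-cap fit, zb 0.031
(array([0.6057, 0.0808]), array([0.6057, 0.0766]), array([ 1.4, -0. , -1.4,  1.3]), np.int32(47))
(array([0.416 , 0.7549]), None, np.float64(46.96038935916819), np.int32(283))
```

Emit:
{"name": "play_rows", "arguments": {"commands": [[[0, 0, -0.004, 0.2, -0.1, 2, 3.2], [0, 0, -0.004, 0.2, -0.1, 5, 3.2], [0, 0, -0.004, 0.2, -0.1, 8, 3.2], [0, 0, -0.004, 0.2, -0.1, 10.5, 3.2], [0, 0, -0.004, 0.2, -0.1, 11.5, 3.2], [0, 0, -0.004, 0.2, -0.1, 11.5, 3.2], [0, 0, -0.004, 0.2, -0.1, 11.5, 3.2]]]}}

```text
clock: 29.33
tool_pos: [0.5843, -0.1956, 0.0928]
orientation: [180.0, -0.0, 10.5]
force: [0.6, -0.2, 1.1]
opening: 0.032
gripper_force: 0.0
```

Emit:
{"name": "play_rows", "arguments": {"commands": [[[0, 0, 0, 0, 0, 0, 0.5], [0, 0, 0, 0, 0, 0, 0.5], [0, 0, 0, 0, 0, 0, 0.5], [0, 0, 0, 0, 0, 0, 0.5], [0, 0, 0, 0, 0, 0, 0.5]]]}}

```text
clock: 29.75
tool_pos: [0.5847, -0.196, 0.0936]
orientation: [180.0, -0.1, 10.4]
force: [-0.9, 3.6, 5.8]
opening: 0.0156
gripper_force: 30.0
```

Emit:
{"name": "play_rows", "arguments": {"commands": [[[0, 0, 0, 0, -0.8, 0, 0.5], [0, 0, 0, 0, -1.6, 0, 0.5], [0, 0, 0, 0, -2.4, 0, 0.5], [0, 0, 0, 0, -3.2, 0, 0.5], [0, 0, 0, 0, -4, 0, 0.5], [0, 0, 0, 0, -4.6, 0, 0.5], [0, 0, 0, 0, -4.6, 0, 0.5], [0, 0, 0, 0, -4.6, 0, 0.5]]]}}

```text
clock: 30.42
tool_pos: [0.5768, -0.1499, 0.0936]
orientation: [180.0, -0.2, 10.4]
force: [-0.1, 4.0, 8.4]
opening: 0.0156
gripper_force: 30.0
```

Emit:
{"name": "play_rows", "arguments": {"commands": [[[0, 0, 0, 0, -0.3, 0, 0.5], [0, 0, 0, 0, -0.6, 0, 0.5], [0, 0, 0, 0, -0.6, 0, 0.5]]]}}

```text
clock: 30.67
tool_pos: [0.5759, -0.1447, 0.0936]
orientation: [179.9, -0.2, 10.4]
force: [1.7, -0.4, 6.3]
opening: 0.016
gripper_force: 30.0
```

Emit:
{"name": "play_rows", "arguments": {"commands": [[[0, 0, 0, 0, -0.3, 0, 0.5], [0, 0, 0, 0, -0.5, 0, 0.5], [0, 0, 0, 0, -0.5, 0, 0.5]]]}}

```text
clock: 30.92
tool_pos: [0.5758, -0.1443, 0.0936]
orientation: [179.6, -0.2, 10.4]
force: [8.9, -28.7, -3.9]
opening: 0.0156
gripper_force: 30.0
```

Emit:
{"name": "play_rows", "arguments": {"commands": [[[0, 0, 0, 0, -0.1, 0, 0.5], [0, 0, 0, 0, 0.4, 0, 0.5], [0, 0, 0, 0, 0.4, 0, 3.2], [0, 0, 0, 0, 0.4, 0, 3.2], [0, 0, 0, 0, 0.4, 0, 3.2], [0, 0, 0, 0, 0.4, -3, 3.2], [0, 0, 0, 0, 0.4, -6.5, 3.2], [0, 0, 0, 0, 0.4, -9, 3.2]]]}}

```text
clock: 31.58
tool_pos: [0.5743, -0.1436, 0.184]
orientation: [180.0, -0.0, 10.4]
force: [1.3, -0.4, -0.0]
opening: 0.032
gripper_force: 0.0
```

```bash
python3 mv.py .5453,.022,.2,10.2; python3 look.py .031; 
```

```text
now [ 0.5743 -0.1436  0.184 ] [179.98  -0.    10.44] F [ 1.3 -0.4 -0. ] op 0.032 t 31.6
(0.5453, 0.022, 0.2, 10.2) az 0.004 xyz cm [  0.15 -16.81  -1.6 ] |d| 16.9
held-cap fit, zb 0.031
(array([0.416 , 0.7549]), None, np.float64(46.945960299756834), np.int32(283))
```

Emit:
{"name": "play_rows", "arguments": {"commands": [[[0, 0, 0, -1.5, -3.5, -2, 3.2], [0, 0, 0, -3.2, -7, -3, 3.2], [0, 0, 0, -5, -10.5, -3, 3.2], [0, 0, 0, -6.7, -14, -3, 3.2], [0, 0, 0, -8.3, -17.5, -3, 3.2], [0, 0, 0, -9, -19.3, -3, 3.2], [0, 0, 0, -9, -19.3, -3, 3.2], [0, 0, 0, -9, -19.3, -3, 3.2]]]}}

```text
clock: 32.35
tool_pos: [0.4501, 0.0307, 0.212]
orientation: [-180.0, -0.0, 10.6]
force: [-0.0, -0.3, 0.0]
opening: 0.0323
gripper_force: 0.0
```

```bash
python3 - <<'E'
from h import *
import mv
S,T=shots()
cv2.imwrite("pics/l1.png",cv2.resize(T["color"][140:230,310:460,::-1],(800,480),interpolation=cv2.INTER_CUBIC))
print("blue",[(np.round(b[0],1).tolist(),b[1].tolist()) for b in blobs(T,*BLUE) if 300<b[0][0]<440 and 150<b[0][1]<225])
for n,s in(("S",S),("T",T)): print(n,[(np.round(b[0],1).tolist(),b[1].tolist()) for b in blobs(s,(0,150,90),(6,255,255)) if 380<b[0][0]<470])
c=np.array([.5453,.022]);a=.1785;R=np.array([[np.cos(a),-np.sin(a)],[np.sin(a),np.cos(a)]])
gb=[b[0] for b in blobs(T,*BLUE) if 380<b[0][0]<440 and 150<b[0][1]<200]
if gb:
    g=least_squares(lambda q:cen(T,box(q,a,.056,.016,.075,.121))-gb[0],[.6,-.2],x_scale=.1,diff_step=1e-3).x;print("grip",g,R.T@(g-c))
# lever: arm hull + post; params pivot y', angle
for n,s in(("T",T),("S",S)):
  for yp in(-.21,-.22,-.23):
    for th in(0,.15):
        pv=c+R@[0,yp];po=c+R@[-.055*np.sin(th),yp-.055*np.cos(th)]
        print(n,yp,th,"pivot86",proj(s,[*pv,.086]).round(1),"post122",proj(s,[*po,.122]).round(1),"post77",proj(s,[*po,.077]).round(1))
E
```

```text
blue [([344.2, 170.4], [337, 163, 16, 13, 53]), ([319.4, 175.4], [311, 168, 16, 13, 56]), ([393.1, 180.8], [390, 172, 7, 18, 79]), ([360.8, 189.7], [354, 181, 17, 14, 50]), ([309.9, 197.6], [302, 190, 17, 16, 205])]
S [([384.1, 168.3], [377, 158, 16, 17, 57])]
T [([430.6, 22.1], [426, 20, 9, 5, 16]), ([417.7, 177.0], [406, 173, 27, 10, 123])]
grip [ 0.57574432 -0.14883561] [-0.00037189 -0.17352672]
T -0.21 0 pivot86 [[404.2 178.8]] post122 [[424.5 174. ]] post77 [[421.3 175.6]]
T -0.21 0.15 pivot86 [[404.2 178.8]] post122 [[424.8 176.8]] post77 [[421.7 178.3]]
T -0.22 0 pivot86 [[407.5 178.2]] post122 [[427.8 173.3]] post77 [[424.5 175. ]]
T -0.22 0.15 pivot86 [[407.5 178.2]] post122 [[428.1 176.1]] post77 [[424.9 177.6]]
T -0.23 0 pivot86 [[410.7 177.5]] post122 [[431.1 172.7]] post77 [[427.7 174.3]]
T -0.23 0.15 pivot86 [[410.7 177.5]] post122 [[431.4 175.5]] post77 [[428.1 177. ]]
S -0.21 0 pivot86 [[374.3 172.9]] post122 [[386.1 158.3]] post77 [[384.8 168.6]]
S -0.21 0.15 pivot86 [[374.3 172.9]] post122 [[387.7 159.4]] post77 [[386.4 169.8]]
S -0.22 0 pivot86 [[376.3 171.8]] post122 [[388.  157.1]] post77 [[386.7 167.5]]
S -0.22 0.15 pivot86 [[376.3 171.8]] post122 [[389.6 158.3]] post77 [[388.3 168.7]]
S -0.23 0 pivot86 [[378.3 170.6]] post122 [[389.9 156. ]] post77 [[388.6 166.4]]
S -0.23 0.15 pivot86 [[378.3 170.6]] post122 [[391.6 157.2]] post77 [[390.2 167.5]]
```

View pics/l1.png

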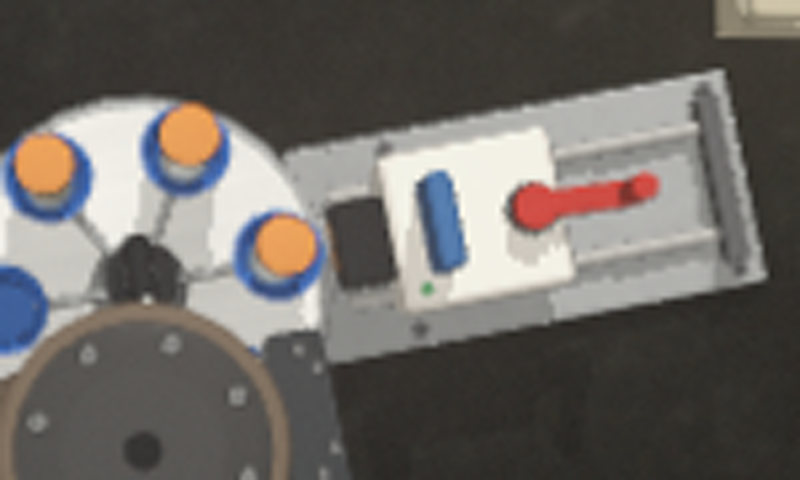

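The top view shows the head near home: the nose is at (360,243) beside the reader cup, the blue bar at (442,222), and the red lever still unlocked from pivot (533,207) to post (645,187). The image puts the bar about 3 mm short of where I held it, so I'll grip and push once more to be sure it's home before I turn the lever.

```bash
python3 mv.py .5758,-.1465,.21,10.3
```

```text
now [0.4509 0.0296 0.2118] [1.7999e+02 3.0000e-02 1.0420e+01] F [ 0.1 -0.9  0.7] op 0.032 t 32.5
(0.5758, -0.1465, 0.21, 10.3) az 0.002 xyz cm [ 9.1  19.58  0.18] |d| 21.6
```

Emit:
{"name": "play_rows", "arguments": {"commands": [[[0, 0, 0, 1.7, 3.5, 0, 3.4], [0, 0, 0, 3.4, 7.2, 0, 3.4], [0, 0, 0, 5.1, 11, 0, 3.4], [0, 0, 0, 6.8, 14.8, 0, 3.4], [0, 0, 0, 8.5, 18.5, 0, 3.4], [0, 0, 0, 9.1, 19.6, 0, 3.4], [0, 0, 0, 9.1, 19.6, 0, 3.4], [0, 0, 0, 9.1, 19.6, 0, 3.4]]]}}

```text
clock: 33.12
tool_pos: [0.5755, -0.1486, 0.2104]
orientation: [-180.0, 0.2, 10.2]
force: [0.0, 0.3, 0.3]
opening: 0.0342
gripper_force: 0.0
```

Emit:
{"name": "play_rows", "arguments": {"commands": [[[0, 0, 0, 0, 0, 3, 3.4], [0, 0, 0, 0, 0, 6, 3.4], [0, 0, 0, 0, 0, 9, 3.4], [0, 0, 0, 0, 0, 11.5, 3.4], [0, 0, 0, 0, 0, 11.8, 3.4], [0, 0, 0, 0, 0, 11.8, 3.4], [0, 0, 0, 0, 0, 11.8, 0.5], [0, 0, 0, 0, 0, 11.8, 0.5]]]}}

```text
clock: 33.78
tool_pos: [0.5771, -0.1467, 0.0961]
orientation: [180.0, -0.2, 10.4]
force: [-0.1, 0.0, 0.3]
opening: 0.0255
gripper_force: 0.0
```

Emit:
{"name": "play_rows", "arguments": {"commands": [[[0, 0, 0, 0, 0, 0, 0.5], [0, 0, 0, 0, 0, 0, 0.5], [0, 0, 0, 0, 0, 0, 0.5]]]}}

```text
clock: 34.03
tool_pos: [0.5768, -0.1466, 0.0958]
orientation: [180.0, -0.2, 10.4]
force: [-1.0, 2.2, 8.1]
opening: 0.0157
gripper_force: 30.0
```

Emit:
{"name": "play_rows", "arguments": {"commands": [[[0, 0, 0, 0, -0.1, 0, 0.5], [0, 0, 0, 0, -0.2, 0, 0.5], [0, 0, 0, 0, -0.3, 0, 0.5], [0, 0, 0, 0, -0.3, 0, 0.5]]]}}

```text
clock: 34.37
tool_pos: [0.5765, -0.1445, 0.0958]
orientation: [179.9, -0.2, 10.4]
force: [0.3, -1.9, 7.5]
opening: 0.0161
gripper_force: 30.0
```

Emit:
{"name": "play_rows", "arguments": {"commands": [[[0, 0, 0, 0, -0.2, 0, 0.5], [0, 0, 0, 0, -0.4, 0, 0.5], [0, 0, 0, 0, -0.6, 0, 0.5], [0, 0, 0, 0, -0.6, 0, 0.5]]]}}

```text
clock: 34.7
tool_pos: [0.5764, -0.1441, 0.0957]
orientation: [179.5, -0.1, 10.4]
force: [9.2, -35.7, -6.2]
opening: 0.016
gripper_force: 30.0
```

Emit:
{"name": "play_rows", "arguments": {"commands": [[[0, 0, 0, 0, 0, 0, 3.4], [0, 0, 0, 0, 0, 0, 3.4], [0, 0, 0, 0, 0, 0, 3.4], [0, 0, 0, 0, 0, 0, 3.4], [0, 0, 0, 0, 0, -3, 3.4], [0, 0, 0, 0, 0, -6.5, 3.4], [0, 0, 0, 0, 0, -10, 3.4], [0, 0, 0, 0, 0, -11, 3.4]]]}}

```text
clock: 35.37
tool_pos: [0.5765, -0.1378, 0.2099]
orientation: [179.9, -0.4, 10.5]
force: [2.2, 0.1, 0.4]
opening: 0.0343
gripper_force: 0.0
```

```bash
python3 - <<'E'
from h import *
c=np.array([.5453,.022]);a=.1785;R=np.array([[np.cos(a),-np.sin(a)],[np.sin(a),np.cos(a)]])
T=ctrl.snapshot("top")
gb=[b for b in blobs(T,*BLUE) if 380<b[0][0]<440 and 150<b[0][1]<200];print(gb)
print([(np.round(b[0],1).tolist(),b[1].tolist()) for b in blobs(T,(0,150,90),(6,255,255)) if 380<b[0][0]<470 and b[0][1]>100])
import mv
pv=c+R@[0,-.2185];po=pv+R@[-.055*np.sin(.05),-.055*np.cos(.05)];print(pv,po)
mv.rel((*po,.19,10.2))
E
```

```text
[]
[]
[ 0.58409546 -0.19302828] [ 0.59114353 -0.24757482]
now [ 0.5767 -0.1377  0.2099] [179.89  -0.46  10.46] F [ 0.2 -0.3  2.1] op 0.0338 t 35.4
(np.float64(0.5911435291338701), np.float64(-0.2475748195680469), 0.19, 10.2) az 0.005 xyz cm [-0.57 11.07  1.99] |d| 11.3
```

The stop is confirmed: 36 N with no further motion. To keep from dragging the head back, I won't grip the lever. I'll push the post round with shut fingers, so the contact only ever pushes the head towards home.

```bash
cat > lev.py <<'E'
from h import *
import sys
c=np.array([.5453,.022]);a=.1785;R=np.array([[np.cos(a),-np.sin(a)],[np.sin(a),np.cos(a)]])
def rows(ths,d,z=.097,yp=-.2245):
    o=ctrl.get_obs();y0=np.radians(o["orientation"][2]);p=o["tool_pos"]
    M=np.array([[np.cos(y0),np.sin(y0),0],[np.sin(y0),-np.cos(y0),0],[0,0,-1]])
    print("now",np.round(p,4),np.round(o["orientation"],2))
    for th in ths:
        u=np.array([-np.sin(th),-np.cos(th)]);t_=np.array([-np.cos(th),np.sin(th)])
        w=c+R@(np.array([0,yp])+.055*u-t_*d)
        print(round(th,2),[0,0,round(-(a-th-y0),3),*np.round(M@(np.array([*w,z])-p)*100,1).tolist(),0])
if __name__=="__main__": rows(eval(sys.argv[1]),float(sys.argv[2]),float(sys.argv[3]))
E
python3 lev.py "[0.]" .0355 .2
```

```text
now [ 0.5767 -0.1377  0.2099] [179.89  -0.46  10.46]
0.0 [0, 0, np.float64(0.004), 3.2, 11.7, 1.0, 0]
```

Emit:
{"name": "play_rows", "arguments": {"commands": [[[0, 0, 0.004, 1, 3.7, 0, 0], [0, 0, 0.004, 2, 7.5, 0, 0], [0, 0, 0.004, 3.2, 11, 0, 0], [0, 0, 0.004, 3.2, 11.7, 0, 0], [0, 0, 0.004, 3.2, 11.7, 0, 0], [0, 0, 0.004, 3.2, 11.7, 0, 0]]]}}

```text
clock: 35.92
tool_pos: [0.6264, -0.2472, 0.2031]
orientation: [-180.0, 0.1, 10.1]
force: [-0.4, 0.3, 0.4]
opening: 0.0022
gripper_force: 0.0
```

```bash
python3 lev.py "[0.]" .0355 .097; python3 look.py .031 lv
```

```text
now [ 0.6264 -0.2472  0.2031] [-1.7995e+02  7.0000e-02  1.0100e+01]
0.0 [0, 0, np.float64(-0.002), 0.4, 0.0, 10.6, 0]
held-cap fit, zb 0.031
(array([ 0.6217, -0.005 ]), array([ 0.6217, -0.0065]), array([ 0.5, -0. , -0.5,  0.5]), np.int32(97))
(array([0.6063, 0.0746]), array([0.6067, 0.0729]), array([ 0.6, -0.1, -0.5,  0.7]), np.int32(88))
(array([0.416 , 0.7549]), None, np.float64(46.95245266535709), np.int32(283))
```

View pics/lvS.png

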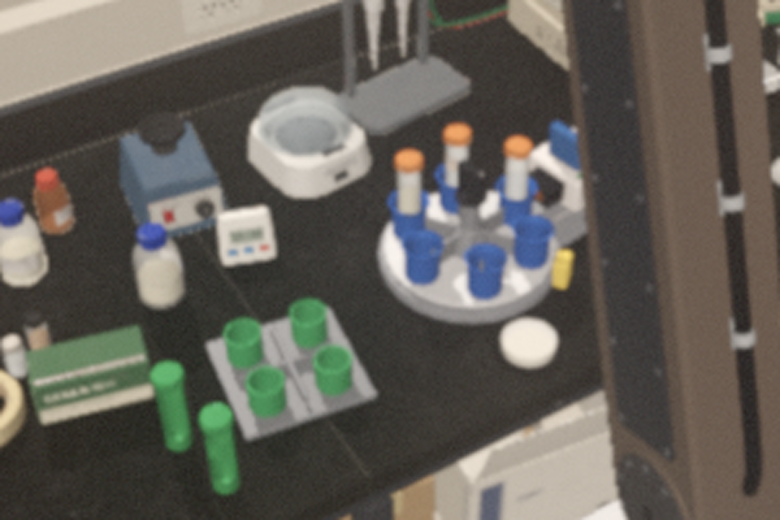

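The tubes are unchanged, and the arm hides the lever in this view. Lowering beside the post.

Emit:
{"name": "play_rows", "arguments": {"commands": [[[0, 0, 0, 0.4, 0, 3, 0], [0, 0, 0, 0.4, 0, 6, 0], [0, 0, 0, 0.4, 0, 9, 0], [0, 0, 0, 0.4, 0, 10.6, 0], [0, 0, 0, 0.4, 0, 10.6, 0], [0, 0, 0, 0.4, 0, 10.6, 0]]]}}

```text
clock: 36.52
tool_pos: [0.6304, -0.2456, 0.0981]
orientation: [-180.0, 0.1, 10.2]
force: [1.1, 0.2, 0.4]
opening: 0.0006
gripper_force: 0.0
```

```bash
python3 lev.py "np.arange(0,.75,.1)" .0185 .097
```

```text
now [ 0.6304 -0.2456  0.0981] [-1.800e+02  7.000e-02  1.024e+01]
0.0 [0, 0, np.float64(0.0), -1.8, 0.1, 0.1, 0]
0.1 [0, 0, np.float64(0.1), -2.3, 0.3, 0.1, 0]
0.2 [0, 0, np.float64(0.2), -2.9, 0.4, 0.1, 0]
0.3 [0, 0, np.float64(0.3), -3.5, 0.4, 0.1, 0]
0.4 [0, 0, np.float64(0.4), -4.1, 0.4, 0.1, 0]
0.5 [0, 0, np.float64(0.5), -4.6, 0.3, 0.1, 0]
0.6 [0, 0, np.float64(0.6), -5.2, 0.2, 0.1, 0]
0.7 [0, 0, np.float64(0.7), -5.8, 0.0, 0.1, 0]
```

Emit:
{"name": "play_rows", "arguments": {"commands": [[[0, 0, 0, -1.8, 0.1, 0, 0], [0, 0, 0.1, -2.3, 0.3, 0, 0], [0, 0, 0.2, -2.9, 0.4, 0, 0], [0, 0, 0.3, -3.5, 0.4, 0, 0], [0, 0, 0.4, -4.1, 0.4, 0, 0], [0, 0, 0.5, -4.6, 0.3, 0, 0], [0, 0, 0.6, -5.2, 0.2, 0, 0], [0, 0, 0.7, -5.8, 0, 0, 0]]]}}

```text
clock: 37.18
tool_pos: [0.5753, -0.2573, 0.1012]
orientation: [-179.9, -0.3, -30.2]
force: [0.0, -2.7, 0.1]
opening: 0.0003
gripper_force: 1.0
```

```bash
python3 lev.py "[.8,.9,1.,1.1,1.2,1.3,1.4,1.5]" .0185 .097; python3 -c "
from h import *
print(np.round(ctrl.get_obs()['force'],1))"
```

```text
now [ 0.5753 -0.2573  0.1012] [-179.94   -0.3   -30.18]
0.8 [0, 0, np.float64(0.095), -0.8, 0.1, 0.4, 0]
0.9 [0, 0, np.float64(0.195), -1.3, 0.2, 0.4, 0]
1.0 [0, 0, np.float64(0.295), -1.9, 0.3, 0.4, 0]
1.1 [0, 0, np.float64(0.395), -2.5, 0.2, 0.4, 0]
1.2 [0, 0, np.float64(0.495), -3.1, 0.2, 0.4, 0]
1.3 [0, 0, np.float64(0.595), -3.6, 0.0, 0.4, 0]
1.4 [0, 0, np.float64(0.695), -4.2, -0.1, 0.4, 0]
1.5 [0, 0, np.float64(0.795), -4.7, -0.4, 0.4, 0]
[ 0.  -2.7  0.1]
```

Emit:
{"name": "play_rows", "arguments": {"commands": [[[0, 0, 0.1, -0.6, 0.1, 0, 0], [0, 0, 0.2, -1.2, 0.2, 0, 0], [0, 0, 0.3, -1.8, 0.2, 0, 0], [0, 0, 0.4, -2.4, 0.2, 0, 0], [0, 0, 0.5, -3, 0.1, 0, 0], [0, 0, 0.6, -3.5, 0, 0, 0], [0, 0, 0.7, -4, -0.2, 0, 0], [0, 0, 0.7, -4, -0.2, 0, 0]]]}}

```text
clock: 37.85
tool_pos: [0.5408, -0.2346, 0.1008]
orientation: [-179.8, -0.1, -70.3]
force: [0.4, -1.3, -0.1]
opening: 0.0005
gripper_force: 0.0
```

```bash
python3 lev.py "[1.4,1.5,1.571]" .0185 .097;python3 lev.py "[1.571]" .0125 .097
```

```text
now [ 0.5408 -0.2346  0.1008] [-1.798e+02 -1.100e-01 -7.026e+01]
1.4 [0, 0, np.float64(-0.005), 0.0, 0.1, 0.4, 0]
1.5 [0, 0, np.float64(0.095), -0.5, 0.3, 0.4, 0]
1.57 [0, 0, np.float64(0.166), -0.9, 0.4, 0.4, 0]
now [ 0.5408 -0.2346  0.1008] [-1.798e+02 -1.100e-01 -7.026e+01]
1.57 [0, 0, np.float64(0.166), -1.5, 0.3, 0.4, 0]
```

Emit:
{"name": "play_rows", "arguments": {"commands": [[[0, 0, 0.1, -0.5, 0.2, 0, 0], [0, 0, 0.166, -0.9, 0.3, 0, 0], [0, 0, 0.166, -1.2, 0.3, 0, 0], [0, 0, 0.166, -1.2, 0.3, 0, 0]]]}}

```text
clock: 38.18
tool_pos: [0.5359, -0.2275, 0.1007]
orientation: [-179.7, -0.3, -79.3]
force: [5.4, -17.6, -5.5]
opening: 0.0004
gripper_force: 8.9
```

Emit:
{"name": "play_rows", "arguments": {"commands": [[[0, 0, 0, -0.2, 0, 0, 0], [0, 0, 0, -0.4, 0, 0, 0], [0, 0, 0, -0.4, 0, 0, 0]]]}}

```text
clock: 38.43
tool_pos: [0.5357, -0.2265, 0.1009]
orientation: [-179.7, -0.5, -79.2]
force: [7.0, -33.7, -9.7]
opening: 0.0005
gripper_force: 17.5
```

Emit:
{"name": "play_rows", "arguments": {"commands": [[[0, 0, 0, 1.5, 0, 0, 0], [0, 0, 0, 3, 0, 0, 0], [0, 0, 0, 3, 0, -3, 0], [0, 0, 0, 3, 0, -7, 0], [0, 0, 0, 3, 0, -11, 0], [0, 0, 0, 6, 4, -12, 0], [0, 0, 0, 9, 8, -12, 0], [0, 0, 0, 12, 10, -12, 0]]]}}

```text
clock: 39.1
tool_pos: [0.4611, -0.3474, 0.2216]
orientation: [-179.7, -0.2, -79.2]
force: [0.6, 0.3, -0.5]
opening: 0.0002
gripper_force: 0.0
```

Emit:
{"name": "play_rows", "arguments": {"commands": [[[0, 0, 0, 4, 3, 0, 0], [0, 0, 0, 8, 6, 0, 0], [0, 0, 0, 12, 9, 0, 0], [0, 0, 0, 15, 10, 0, 0], [0, 0, 0, 15, 10, 0, 0], [0, 0, 0, 15, 10, 0, 0]]]}}

```text
clock: 39.6
tool_pos: [0.3888, -0.5163, 0.2189]
orientation: [-180.0, -0.1, -79.6]
force: [0.6, 0.1, 0.2]
opening: 0.0002
gripper_force: 0.0
```

```bash
python3 - <<'E'
from h import *
S,T=shots()
for r in tubes(S,T,.031):print(r)
print(np.round(ctrl.get_obs()["tool_pos"],3))
a=cv2.resize(T["color"][140:230,310:460,::-1],(800,480),interpolation=cv2.INTER_CUBIC)
b=cv2.resize(S["color"][140:230,290:440,::-1],(800,480),interpolation=cv2.INTER_CUBIC)
cv2.imwrite("pics/f.png",cv2.resize(np.vstack([a,b]),(500,600)))
gb=[q[0] for q in blobs(T,*BLUE) if 380<q[0][0]<440 and 150<q[0][1]<200]
if gb:
    c=np.array([.5453,.022]);y=.1785;R=np.array([[np.cos(y),-np.sin(y)],[np.sin(y),np.cos(y)]])
    g=least_squares(lambda q:cen(T,box(q,y,.056,.016,.075,.121))-gb[0],[.6,-.2],x_scale=.1,diff_step=1e-3).x;print("grip",R.T@(g-c))
E
```

```text
(array([ 0.6217, -0.005 ]), array([ 0.6218, -0.0065]), array([ 0.5, -0. , -0.5,  0.6]), np.int32(97))
(array([0.6063, 0.0746]), array([0.6066, 0.0727]), array([ 0.6, -0.1, -0.5,  0.7]), np.int32(88))
(array([ 0.5599, -0.0563]), array([ 0.5603, -0.0577]), array([ 0.5, -0.1, -0.4,  0.7]), np.int32(87))
(array([0.416 , 0.7549]), None, np.float64(46.93724218671488), np.int32(283))
[ 0.39  -0.513  0.219]
grip [-0.00060783 -0.17225017]
```

View pics/f.png

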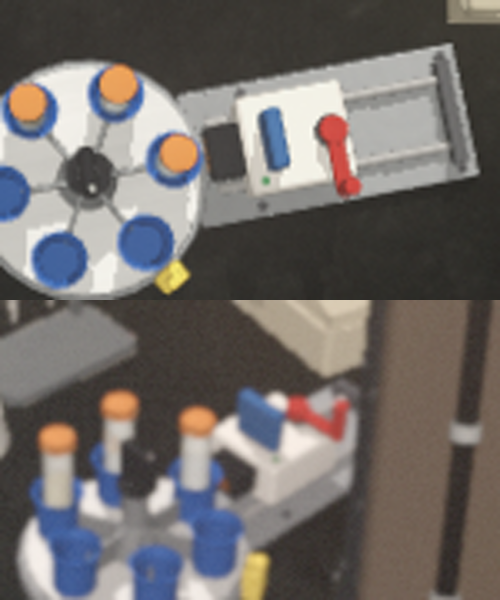

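The final views show all three tubes in the carousel cups, with the head home and the lever turned to its stop along the changer's -x (pivot (333,128), post (349,188)). Nothing else has been disturbed.

```bash
python3 -c "
from plant import ctrl
print(ctrl.close_job())"
```

```text
the job is handed in; nothing more can be done
None
```

I handed the job in at about 40 s: all three orange-capped tubes are loaded with a click after each, the reader head is pushed home against its stop, and the red lever is turned to its stop; the timer, bottle and petri dish were not touched.

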